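# Find the slide box that rattles and hold it out over the notebook

### The job

One of the three slide boxes has a loose sample puck in it. First press down the lid that stands ajar until it lies level and shut; then pick the boxes up one at a time and shake each lengthwise, end to end, until you find the one that rattles, setting those that stay quiet back down flat on the desk. Finish holding the rattling box level, lid up, about 15 cm above the middle of the open notebook: do not put it down or let go of it, and leave the pen, the dropper bottle and the objective where they are.

Things in the scene. Friction and masses are not known exactly. Their poses are not given: they have to be found in the camera images.
- case_a: one of three identical slide boxes, cream plastic, 69 (x) x 98 (y) x 31 (z) mm; origin at the centre of the underside, y along its length, z up, hinges on the +x long side, clasp in the middle of the -x one. Grip it across its width, at mid length: 66 mm over the clasp, a tab 16 mm long, 3 mm proud, 12 to 24 mm up; hinge knuckles stand 4 mm proud at y = +-30 mm
- case_b: the second slide box, same shape and axes. A box weighs 0.23 to 0.31 kg with its contents; weight does not tell them apart. All three start flat on the desk, lid up, turned the same way, 30 mm or more apart end to end and 55 mm or more side to side
- case_c: the third slide box, same shape and axes. Two of the boxes are filled by a snug insert; in the third, a different one each time, a loose 0.12 kg metal puck slides to and fro along the length, up to 30 mm either way of the middle; it starts in the middle and slides when the box is tipped more than about 0.25 rad for half a second or jerked lengthwise, and then stays where it stopped
- case_a_lid (a joint): lid of case_a: 0 = shut and level (its flat top then 31 mm above the box's underside), rad, growing as it opens about an axis along the +x long side, 33 mm from the middle and 20 mm up. The stiff hinge holds it where it is left; about 4 N pressed down near the free (-x) edge moves it
- case_b_lid (a joint): lid of case_b, same as that of case_a
- case_c_lid (a joint): lid of case_c, same as that of case_a; one of the three lids starts 0.12 to 0.22 rad open, so its free edge stands 8 to 14 mm high
- notebook: the open laboratory notebook, fixed to the desk, plain ruled paper in a black cover, 214 (x) x 302 (y) x 10 (z) mm; origin at the centre of its underside, spine along x
- notebook_middle (a point): the middle of the open notebook, on its upper face at the spine, 10 mm above the desk
- ball_pen: ball pen, 148 mm long, 10 mm high, lying on the notebook's -y page; leave it; origin at its underside, y along it
- dropper_bottle: amber dropper bottle, 33 mm across, 94 mm high, standing on the desk beyond the boxes; leave it; origin at the centre of its underside
- spare_objective: microscope objective, 27 mm across, 50 mm high, standing on the desk beyond the boxes; leave it; origin at the centre of its underside
Not all that is in view belongs to the job. Leave any blue look-alike of the case_c alone.

How it is judged (in metres and radians):
On the way, in this order (a step that is already met when the one before it is completed fails the run):
1. the lid that stood ajar is pressed level and shut while its box stands on the desk (value of joint each of case_a_lid, case_b_lid, case_c_lid below 0.05 rad and height (world z) of case_c below 0.01 m), for 0.2 s.
2. the box with the loose puck is lifted and shaken: the puck runs to one end of it (((distance between puck_c0 and case_a below 0.06 m and height (world z) of case_a above 0.04 m and (y of puck_c0 in the frame of case_a above 0.018 m or y of puck_c0 in the frame of case_a below -0.018 m)) or (distance between puck_c0 and case_b below 0.06 m and height (world z) of case_b above 0.04 m and (y of puck_c0 in the frame of case_b above 0.018 m or y of puck_c0 in the frame of case_b below -0.018 m)) or (distance between puck_c0 and case_c below 0.06 m and height (world z) of case_c above 0.04 m and (y of puck_c0 in the frame of case_c above 0.018 m or y of puck_c0 in the frame of case_c below -0.018 m)))).
3. still off the desk, the puck runs back through the middle (((distance between puck_c0 and case_a below 0.06 m and height (world z) of case_a above 0.04 m and y of puck_c0 in the frame of case_a between -0.016 and 0.016 m) or (distance between puck_c0 and case_b below 0.06 m and height (world z) of case_b above 0.04 m and y of puck_c0 in the frame of case_b between -0.016 and 0.016 m) or (distance between puck_c0 and case_c below 0.06 m and height (world z) of case_c above 0.04 m and y of puck_c0 in the frame of case_c between -0.016 and 0.016 m))).
4. and on to an end (((distance between puck_c0 and case_a below 0.06 m and height (world z) of case_a above 0.04 m and (y of puck_c0 in the frame of case_a above 0.018 m or y of puck_c0 in the frame of case_a below -0.018 m)) or (distance between puck_c0 and case_b below 0.06 m and height (world z) of case_b above 0.04 m and (y of puck_c0 in the frame of case_b above 0.018 m or y of puck_c0 in the frame of case_b below -0.018 m)) or (distance between puck_c0 and case_c below 0.06 m and height (world z) of case_c above 0.04 m and (y of puck_c0 in the frame of case_c above 0.018 m or y of puck_c0 in the frame of case_c below -0.018 m)))).
At the end, for the whole second after the job is handed in: the box that rattles is held by the fingers, 90 to 320 mm above the desk, level to 0.2 rad with the lid up, within 70 mm of the middle of the notebook and still; the two others stand flat on the desk, released and at rest; all three lids are shut (to 0.05 rad) (((distance between puck_c0 and case_a below 0.06 m and contact force between the fingers and case_a above 1 N and height (world z) of case_a between 0.09 and 0.32 m and angle between case_a's own z axis and vertical below 0.2 rad and horizontal distance between case_a and notebook_middle below 0.07 m and linear speed of case_a below 0.03 m/s and height (world z) of each of case_b, case_c below 0.008 m and angle between each of case_b, case_c's own z axis and vertical below 0.08 rad and linear speed of each of case_b, case_c below 0.02 m/s) or (distance between puck_c0 and case_b below 0.06 m and contact force between the fingers and case_b above 1 N and height (world z) of case_b between 0.09 and 0.32 m and angle between case_b's own z axis and vertical below 0.2 rad and horizontal distance between case_b and notebook_middle below 0.07 m and linear speed of case_b below 0.03 m/s and height (world z) of each of case_a, case_c below 0.008 m and angle between each of case_a, case_c's own z axis and vertical below 0.08 rad and linear speed of each of case_a, case_c below 0.02 m/s) or (distance between puck_c0 and case_c below 0.06 m and contact force between the fingers and case_c above 1 N and height (world z) of case_c between 0.09 and 0.32 m and angle between case_c's own z axis and vertical below 0.2 rad and horizontal distance between case_c and notebook_middle below 0.07 m and linear speed of case_c below 0.03 m/s and height (world z) of each of case_a, case_b below 0.008 m and angle between each of case_a, case_b's own z axis and vertical below 0.08 rad and linear speed of each of case_a, case_b below 0.02 m/s)) and value of joint each of case_a_lid, case_b_lid, case_c_lid below 0.05 rad); the arm keeps its last pose, push and grip.
It fails at once if the box whose lid stands ajar is lifted before its lid is shut (value of joint case_c_lid above 0.1 rad and height (world z) of case_c above 0.02 m).
It fails at once if a box is let go of, or thrown, more than 30 mm above the desk ((height (world z) of case_a above 0.03 m and contact force between the fingers and case_a below 0.05 N) or (height (world z) of case_b above 0.03 m and contact force between the fingers and case_b below 0.05 N) or (height (world z) of case_c above 0.03 m and contact force between the fingers and case_c below 0.05 N)).
It fails at once if a box is turned on its side or over (angle between any of case_a, case_b, case_c's own z axis and vertical above 1.1 rad).
It fails at once if the pen, the dropper bottle or the objective is moved more than 30 mm (distance of any of ball_pen, dropper_bottle, spare_objective from where it was at the start of the episode above 0.03 m).
It also fails if it takes over 72 s, if anything falls off the work surface, if the arm or the gripper's body presses on something with over 40 N, if the wrist force passes 120 N, or if a joint passes its speed limit or range.

### The arm

A 7-joint arm with a two-finger parallel gripper is mounted at the origin on a cart in front of the work surface, level with it; the furniture and walls round the work are solid. World frame = base frame: x ahead of the robot, y to its left, z up, the work surface at z = 0. Lengths are in mm, angles in degrees, forces in N, time in s.
With the tool pointing down it reaches from about 425 to 1025 mm from the base axis. Payload 3.6 kg.
Tool frame: the origin (TCP) lies at the very end of the fingers, on their centre line; the grasp point (between the pads) lies 19 mm behind it (r.tcp_to_grasp is the distance from the TCP to the grasp point, in mm); z points along the fingers, y is the direction in which the jaws open and shut (so a half turn about z gives the same grasp; the last joint's range is limited). The gripper opens to 85 mm and grips with 20 to 120 N. Pads are 22 mm wide; open, the fingers measure 114 mm over their backs; the gripper's body (76 mm by 85 mm) begins 54 mm behind the grasp point. The pads swing forward as they close: fully open they stand 13 mm farther back than shut.
Start: joints at [70.789, 33.873, 2.773, 92.16, -1.908, 54.013, -1.931], TCP at [173.603, -703.912, 231.302] pointing down, gripper open.
Joint ranges: [-153.93, 153.93], [-27.13, 128.08], [-72.61, 78.16], [10.71, 143.7], [-87.88, 267.88], [4.46, 118.87], [-176.78, 176.78]. Speed limits (degrees/s): [147.25, 147.25, 180, 180, 180, 180, 180].

### API

Orientations are given as a 3x3 rotation matrix whose columns are the frame's x, y, z axes.
In Python, from station import telemetry, viewer, job, r gives the robot as it stands. The module is installed in compiled form; this text tells all that it offers.
- The arm moves only by the tool send_rows, never from a script. Its argument "plan" is a list of rows, each an object with "translation": the shift along the world's x, y, z in mm, a list of three; "delta_rot": the turn, a rotation vector about the world's x, y, z in degrees, a list of three; "fingers": the opening, from -1 (shut) to 1 (fully open). In form: [{"translation": [x, y, z], "delta_rot": [rx, ry, rz], "fingers": fingers}, ...]. A call has 1 to 10 rows; each row shifts and turns the commanded pose from where the row before left it; what a row does not reach is not made up. A row lasts 1/10 s, in which the tool goes at most 50 mm and 8.59 degrees, less where a joint would pass 70% of its speed; a pose out of reach is approached as far as the arm can. A call with a gripper value outside its range is refused whole. The fingers move at their own pace and stop on an object; "newtons" is the grip in N (left out, the last holds). Time passes only in rows, so rows that do not move let the fingers close. It gives the time, the measured TCP pose, the force and the opening at its end, in the units of the state.
- telemetry.get_obs(): the state, without advancing time (a new reading comes with each control period).
- viewer.snapshot(name): name is "side" or "top"; returns the picture (384x512x3 uint8, blue, green, red); there is no depth.
- viewer.camera_params(name): a dict with "fovy" (degrees; the focal length in pixels is half the picture's height over the tangent of half this angle, whatever the lens; pixels are square), "cx", "cy" (the principal point, pixels), "D" ([k1, k2, p1, p2, k3] as OpenCV has them; the pictures are not rectified), "extrinsics" (4x4, takes a point from world to camera coordinates). Camera axes: x right, y down, z forward; pixel columns grow to the right and rows downward; lengths in mm; the calibration is good to about 2 mm. A picture is of the moment at which its call begins. camera_params takes no time and is no camera call.
- job.job_done(): hands the job in, once; it reports no verdict.
The state is a dict: "clock": time; "qpos": joint angles; "qvel": joint speeds; "effort": joint torques, N m; "tcp_pos": TCP position; "tool_rot": TCP orientation; "ft_force": force on the tool from outside, world axes, zero at the start; "wrist_torque": the same for the moment, N m; "gripper_width": finger opening in mm.
Only numpy, scipy, OpenCV 4.12 (cv2) and the standard library are available. Lean on these libraries where they do the work, as an engineer would, in place of code of your own. Each camera call takes 0.05 s, during which the arm holds its last target. There are 200 camera calls.

## Working session

There is one attempt and no reset: what is moved stays moved. The work goes in short steps, Python scripts to look and compute and a tool call to move; the robot and the scene stay as the last step left them, time stands still between calls to the robot, and variables do not carry over. Pictures are saved under pics/ and viewed, about 8 in all and at most 12, crops included, and the job is handed in when it is done.

Besides the shell and the picture viewer there is one more tool, called after ">>>" in YAML: its name, and indented under it one key for each argument. send_rows: Moves the arm, as the interface text tells. Its arguments: {"type":"object","properties":{"plan":{"type":"array"},"newtons":{"type":"number"}},"required":["plan"]}

```bash
mkdir -p pics
cat > h.py <<'E'
import numpy as np, cv2
from station import telemetry, viewer, job, r
def snap(n,f):
    im=viewer.snapshot(n); cv2.imwrite('pics/'+f,im); return im
def K(p):
    f=192/np.tan(np.radians(p['fovy'])/2); return np.array([[f,0,p['cx']],[0,f,p['cy']],[0,0,1.]])
def px2w(n,uv,z):
    p=viewer.camera_params(n); E=np.array(p['extrinsics']); k=K(p)
    q=cv2.undistortPoints(np.array(uv,float).reshape(-1,1,2),k,np.array(p['D'],float)).reshape(-1,2)
    R,t=E[:3,:3],E[:3,3]; c=-R.T@t; d=np.c_[q,np.ones(len(q))]@R
    return c+d*((np.array(z)-c[2])/d[:,2])[:,None]
def w2px(n,P):
    p=viewer.camera_params(n); E=np.array(p['extrinsics'])
    return cv2.projectPoints(np.array(P,float).reshape(-1,1,3),cv2.Rodrigues(E[:3,:3])[0],E[:3,3],K(p),np.array(p['D'],float))[0].reshape(-1,2)
E
python3 - <<'E'
from h import *
a=snap('top','t0.png'); b=snap('side','s0.png')
cv2.imwrite('pics/t0b.png',cv2.resize(a,(800,600),interpolation=2)); cv2.imwrite('pics/s0b.png',cv2.resize(b,(800,600),interpolation=2))
o=telemetry.get_obs(); print(o)
for n in('top','side'):
    p=viewer.camera_params(n);E=np.array(p['extrinsics']);print(n,p['fovy'],-E[:3,:3].T@E[:3,3],E[2,:3],p['D'])
E
```

```text
{'clock': 0.1, 'qpos': array([70.7890881 , 33.92022448,  2.76670509, 92.23137636, -1.91005188,
       54.01510688, -1.93280044]), 'qvel': array([ 0.05936422, -0.13661062, -0.06852993, -0.16718263,  0.0318983 ,
        0.04503086,  0.02430166]), 'effort': array([ 4.92887862e-03, -5.49994826e+01,  1.55331451e+00, -1.98823839e+01,
        9.74280032e-03,  3.84403291e-03,  1.83483957e-05]), 'tcp_pos': array([ 173.43553016, -703.14089206,  230.24278814]), 'tool_rot': array([[ 9.70901135e-01,  2.39479956e-01, -5.79735206e-04],
       [ 2.39480645e-01, -9.70899030e-01,  2.02346432e-03],
       [-7.82852038e-05, -2.10341916e-03, -9.99997785e-01]]), 'ft_force': array([ 0.7204517 ,  0.91901505, -0.44934035]), 'wrist_torque': array([-0.02167068,  0.0600669 , -0.06727683]), 'gripper_width': 85.37031563545898}
top 45.24701944087252 [3.73999332e+02 1.23513613e+00 1.26802145e+03] [ 1.76538730e-01 -4.17144162e-04 -9.84293606e-01] [-0.0646039  0.         0.         0.         0.       ]
side 50.608107150503066 [ 306.13019436 -840.25017661  508.71687658] [ 0.26176202  0.84822992 -0.46042009] [-0.03800465  0.          0.          0.          0.        ]
```

View pics/t0b.png

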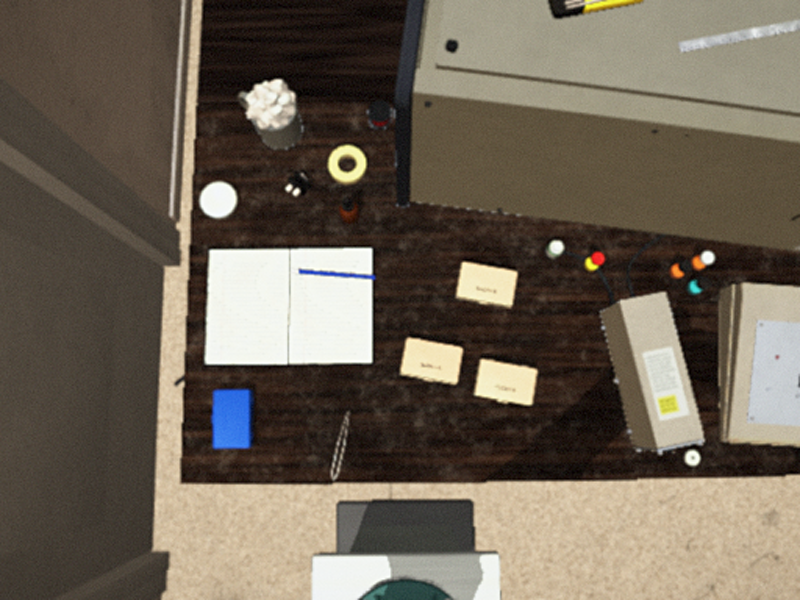

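View pics/s0b.png

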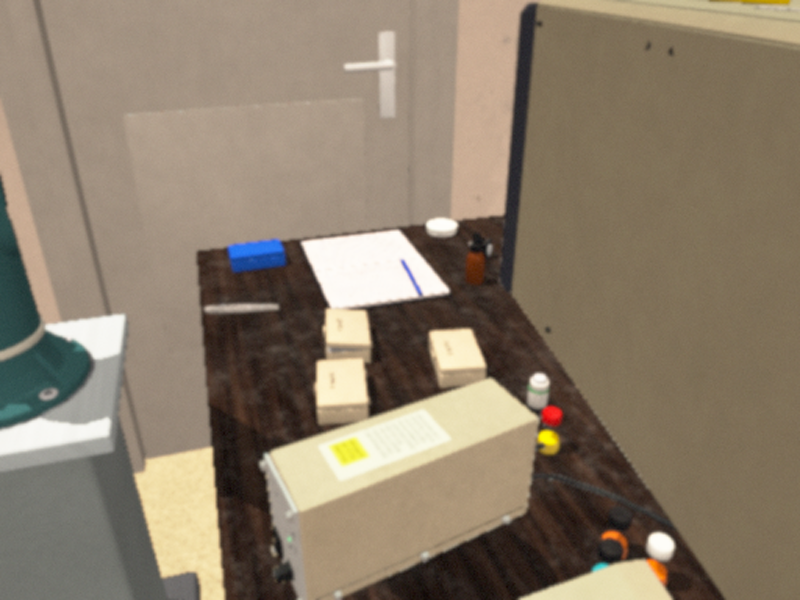

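The top view shows three cream boxes at about (487,284), (432,361) and (506,382), the notebook centred near (289,306), and a blue look-alike at (231,419). In the side view, the middle box at (348,333) seems to have a dark gap. I'll enlarge both views.

Run:
```python
from h import *
a=cv2.imread('pics/t0.png')[160:268,245:355]; b=cv2.imread('pics/s0.png')[190:280,195:320]
a=cv2.resize(a,None,fx=5.4,fy=5.4,interpolation=2)
b=cv2.resize(b,None,fx=6.2,fy=6.2,interpolation=2)
cv2.imwrite('pics/c1.png',a);cv2.imwrite('pics/c2.png',b)
print(a.shape,b.shape)
```

```text
(583, 594, 3) (558, 775, 3)
```

View pics/c1.png

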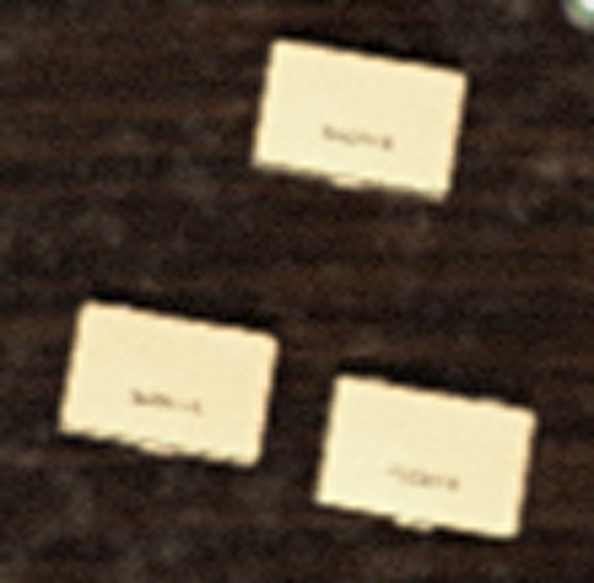

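View pics/c2.png

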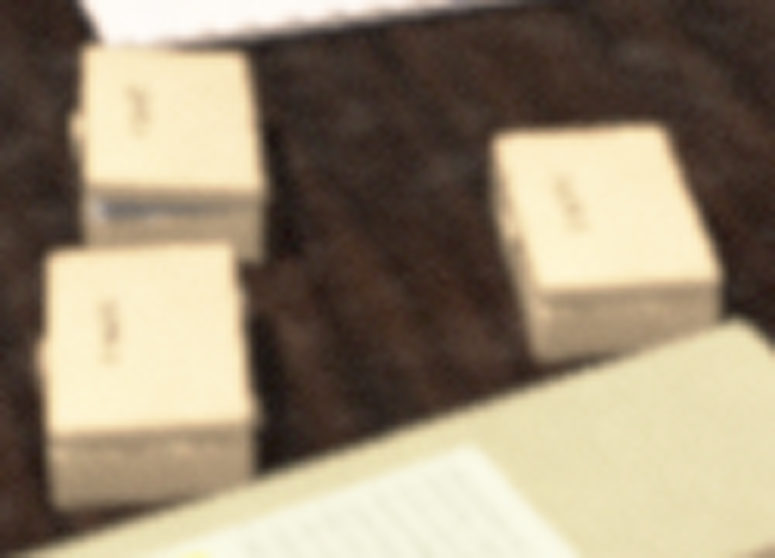

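In the crops, the far-left box, "L" in the top view at (170,383), has its lid ajar. The gap is on the robot side, so the hinges face +x. P (360,120) and R (425,457) are shut.

Run:
```python
from h import *
B={'P':[(272,40),(466,70),(447,200),(252,165)],'L':[(82,300),(277,338),(258,466),(60,432)],'R':[(336,376),(535,408),(518,537),(317,502)]}
for k,c in B.items():
    uv=(np.array(c)+.5)/5.4-.5+[245,160]
    z=[31,31,43,43] if k=='L' else [31]*4
    w=px2w('top',uv,z); 
    e=((w[0]-w[1])+(w[3]-w[2]))/2  # +y dir
    s=((w[0]-w[3])+(w[1]-w[2]))/2  # +x dir
    print(k,w.mean(0).round(1),'yaw',np.degrees(np.arctan2(-e[0],e[1])).round(1),np.degrees(np.arctan2(s[1],s[0])).round(1),np.linalg.norm(e[:2]).round(),np.linalg.norm(s[:2]).round())
nb=np.array([(209,249),(373,248),(373,363),(205,364),(289,306),(349,208),(337,275),(298,185),(410,205),(505,210)])/1.5625
print(px2w('top',nb,10).round())
S=np.array([(160,45+0),(0,0)])
cs={'P':[(492,132),(664,125),(720,284),(535,292)],'R':[(45,253),(235,243),(253,425),(50,437)],'L':[(82,50),(248,52),(265,190),(85,188)]}
for k,c in cs.items():
    uv=(np.array(c)+.5)/6.2-.5+[195,190]; w=px2w('side',uv,[43,31,31,43] if k=='L' else [31]*4); print('side',k,w.mean(0).round(1))
```

```text
P [ 611.2 -146.7   31. ] yaw -10.2 -10.2 100.0 67.0
L [477.5 -48.   37. ] yaw -11.0 -10.1 99.0 66.0
R [ 440.9 -175.2   31. ] yaw -10.1 -9.9 100.0 64.0
[[ 684.  348.   10.]
 [ 682.   52.   10.]
 [ 476.   53.   10.]
 [ 476.  348.   10.]
 [ 578.  201.   10.]
 [ 757.   96.   10.]
 [ 633.  116.   10.]
 [ 802.  189.   10.]
 [ 762.  -15.   10.]
 [ 751. -188.   10.]]
side P [ 610.3 -149.8   31. ]
side R [ 439.4 -178.5   31. ]
side L [477.6 -55.4  37. ]
```

>>> send_rows:
  plan:
    - {"translation": [25, 41, 14], "delta_rot": [0, 0, 6.6], "fingers": -1}
    - {"translation": [25, 41, 14], "delta_rot": [0, 0, 6.6], "fingers": -1}
    - {"translation": [25, 41, 14], "delta_rot": [0, 0, 6.6], "fingers": -1}
    - {"translation": [25, 41, 14], "delta_rot": [0, 0, 6.6], "fingers": -1}
    - {"translation": [25, 41, 14], "delta_rot": [0, 0, 6.6], "fingers": -1}
    - {"translation": [16, 45, 0], "delta_rot": [0, 0, 6.6], "fingers": -1}
    - {"translation": [16, 45, 0], "delta_rot": [0, 0, 6.6], "fingers": -1}
    - {"translation": [16, 45, 0], "delta_rot": [0, 0, 6.6], "fingers": -1}
    - {"translation": [16, 45, 0], "delta_rot": [0, 0, 6.6], "fingers": -1}
    - {"translation": [16, 45, 0], "delta_rot": [0, 0, 6.6], "fingers": -1}

```text
clock: 1.1
tcp_pos: [378.5, -272.0, 301.1]
tool_rot: [[0.172, 0.985, -0.0], [0.985, -0.172, -0.0], [-0.0, -0.0, -1.0]]
ft_force: [0.8, 0.2, 0.1]
gripper_width: -0.2
```

>>> send_rows:
  plan:
    - {"translation": [16, 45, 0], "delta_rot": [0, 0, 0], "fingers": -1}
    - {"translation": [16, 45, 0], "delta_rot": [0, 0, 0], "fingers": -1}
    - {"translation": [16, 45, -10], "delta_rot": [0, 0, 0], "fingers": -1}
    - {"translation": [16, 45, -10], "delta_rot": [0, 0, 0], "fingers": -1}
    - {"translation": [16, 45, -10], "delta_rot": [0, 0, 0], "fingers": -1}
    - {"translation": [0, 0, -45], "delta_rot": [0, 0, 0], "fingers": -1}
    - {"translation": [0, 0, -45], "delta_rot": [0, 0, 0], "fingers": -1}
    - {"translation": [0, 0, -45], "delta_rot": [0, 0, 0], "fingers": -1}
    - {"translation": [0, 0, -45], "delta_rot": [0, 0, 0], "fingers": -1}
    - {"translation": [0, 0, -20], "delta_rot": [0, 0, 0], "fingers": -1}

```text
clock: 2.1
tcp_pos: [456.2, -48.9, 68.0]
tool_rot: [[0.176, 0.984, -0.006], [0.984, -0.176, 0.0], [-0.001, -0.006, -1.0]]
ft_force: [-0.8, -0.4, -0.2]
gripper_width: -0.1
```

>>> send_rows:
  plan:
    - {"translation": [0, 0, -12], "delta_rot": [0, 0, 0], "fingers": -1}
    - {"translation": [0, 0, -8], "delta_rot": [0, 0, 0], "fingers": -1}
    - {"translation": [0, 0, -5], "delta_rot": [0, 0, 0], "fingers": -1}
    - {"translation": [0, 0, -4], "delta_rot": [0, 0, 0], "fingers": -1}
    - {"translation": [0, 0, -3], "delta_rot": [0, 0, 0], "fingers": -1}
    - {"translation": [0, 0, -3], "delta_rot": [0, 0, 0], "fingers": -1}
    - {"translation": [0, 0, -2], "delta_rot": [0, 0, 0], "fingers": -1}
    - {"translation": [0, 0, -1], "delta_rot": [0, 0, 0], "fingers": -1}
    - {"translation": [0, 0, 0], "delta_rot": [0, 0, 0], "fingers": -1}

```text
clock: 3.0
tcp_pos: [457.9, -48.9, 33.3]
tool_rot: [[0.176, 0.984, -0.001], [0.984, -0.176, -0.0], [-0.0, -0.001, -1.0]]
ft_force: [-1.4, 1.5, 2.7]
gripper_width: -0.0
```

>>> send_rows:
  plan:
    - {"translation": [0, 0, -2], "delta_rot": [0, 0, 0], "fingers": -1}
    - {"translation": [0, 0, -1], "delta_rot": [0, 0, 0], "fingers": -1}
    - {"translation": [0, 0, -1], "delta_rot": [0, 0, 0], "fingers": -1}
    - {"translation": [0, 0, 0], "delta_rot": [0, 0, 0], "fingers": -1}
    - {"translation": [0, 0, 0], "delta_rot": [0, 0, 0], "fingers": -1}

```text
clock: 3.5
tcp_pos: [457.7, -49.0, 30.1]
tool_rot: [[0.176, 0.984, -0.001], [0.984, -0.176, -0.001], [-0.001, -0.001, -1.0]]
ft_force: [-4.5, 1.6, 17.0]
gripper_width: 0.2
```

>>> send_rows:
  plan:
    - {"translation": [0, 0, 15], "delta_rot": [0, 0, 0], "fingers": -1}
    - {"translation": [3, -1, 30], "delta_rot": [0, 0, 0], "fingers": 1}
    - {"translation": [5, 0, 20], "delta_rot": [0, 0, 0], "fingers": 1}
    - {"translation": [5, 0, 10], "delta_rot": [0, 0, 0], "fingers": 1}
    - {"translation": [5, -1, 0], "delta_rot": [0, 0, 0], "fingers": 1}
    - {"translation": [0, 0, 0], "delta_rot": [0, 0, 0], "fingers": 1}
    - {"translation": [0, 0, 0], "delta_rot": [0, 0, 0], "fingers": 1}

```text
clock: 4.2
tcp_pos: [476.3, -51.2, 103.5]
tool_rot: [[0.176, 0.984, -0.001], [0.984, -0.176, -0.0], [-0.0, -0.001, -1.0]]
ft_force: [-1.1, -1.1, -0.4]
gripper_width: 84.7
```

Run:
```python
from h import *
b=snap('side','s1.png'); a=snap('top','t1.png')
b=b[150:280,180:320]; a=a[150:280,235:375]
cv2.imwrite('pics/c3.png',cv2.resize(np.hstack([a,b]),(800,371),interpolation=2))
print(telemetry.get_obs()['tcp_pos'], telemetry.get_obs()['gripper_width'])
```

```text
[475.7664161  -50.99962886 103.41995019] 85.52778945484337
```

View pics/c3.png

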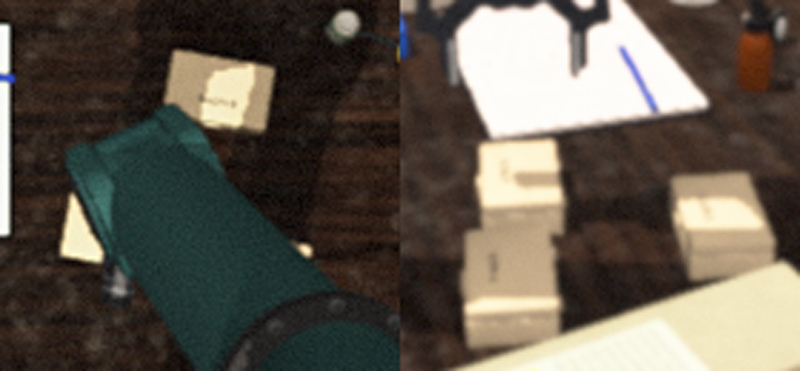

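The crop shows L's lid now level and shut, with the fingers straddling it. Descending to grip.

>>> send_rows:
  plan:
    - {"translation": [0, 0, -40], "delta_rot": [0, 0, 0], "fingers": 1}
    - {"translation": [0, 0, -20], "delta_rot": [0, 0, 0], "fingers": 1}
    - {"translation": [0, 0, -10], "delta_rot": [0, 0, 0], "fingers": 1}
    - {"translation": [0, 0, -10], "delta_rot": [0, 0, 0], "fingers": 1}
    - {"translation": [0, 0, -10], "delta_rot": [0, 0, 0], "fingers": 1}
    - {"translation": [0, 0, -10], "delta_rot": [0, 0, 0], "fingers": 1}
    - {"translation": [0, 0, 0], "delta_rot": [0, 0, 0], "fingers": 1}

```text
clock: 5.0
tcp_pos: [476.2, -50.9, 3.4]
tool_rot: [[0.176, 0.984, -0.001], [0.984, -0.176, -0.0], [-0.0, -0.001, -1.0]]
ft_force: [-0.0, 0.5, 0.3]
gripper_width: 85.4
```

>>> send_rows:
  plan:
    - {"translation": [0, 0, 0], "delta_rot": [0, 0, 0], "fingers": -1}
    - {"translation": [0, 0, 0], "delta_rot": [0, 0, 0], "fingers": -1}
    - {"translation": [0, 0, 0], "delta_rot": [0, 0, 0], "fingers": -1}
    - {"translation": [0, 0, 0], "delta_rot": [0, 0, 0], "fingers": -1}
    - {"translation": [0, 0, 0], "delta_rot": [0, 0, 0], "fingers": -1}
    - {"translation": [0, 0, 0], "delta_rot": [0, 0, 0], "fingers": -1}
  newtons: 50

```text
clock: 5.6
tcp_pos: [476.6, -51.1, 4.9]
tool_rot: [[0.176, 0.984, 0.0], [0.984, -0.176, -0.0], [-0.0, 0.0, -1.0]]
ft_force: [-1.2, -0.1, 6.3]
gripper_width: 64.2
```

>>> send_rows:
  plan:
    - {"translation": [0, 0, 20], "delta_rot": [0, 0, 0], "fingers": -1}
    - {"translation": [0, 0, 40], "delta_rot": [0, 0, 0], "fingers": -1}
    - {"translation": [0, 0, 40], "delta_rot": [0, 0, 0], "fingers": -1}
    - {"translation": [0, 0, 30], "delta_rot": [0, 0, 0], "fingers": -1}
    - {"translation": [0, 0, 10], "delta_rot": [0, 0, 0], "fingers": -1}
    - {"translation": [0, 0, 0], "delta_rot": [0, 0, 0], "fingers": -1}
    - {"translation": [0, 0, 0], "delta_rot": [0, 0, 0], "fingers": -1}
  newtons: 80

```text
clock: 6.3
tcp_pos: [475.6, -51.3, 143.2]
tool_rot: [[0.177, 0.984, -0.002], [0.984, -0.177, -0.0], [-0.0, -0.002, -1.0]]
ft_force: [0.4, -0.7, -2.1]
gripper_width: 63.0
```

```bash
cat > m.py <<'E'
from h import *
T=[];F=[];W=[]
for i in range(10):
    viewer.snapshot('side'); o=telemetry.get_obs(); T.append(o['wrist_torque']);F.append(o['ft_force']);W.append(o['tool_rot'])
T=np.array(T);bx=np.array([.984,-.176,0])
print('torque',T.mean(0).round(4),'sd',T.std(0).round(4),'about box x',(T@bx).mean().round(4),'F',np.mean(F,0).round(2),o['tcp_pos'].round(1),o['gripper_width'].round(1),o['clock'],o['qpos'].round())
E
python3 m.py
```

```text
Traceback (most recent call last):
  File "m.py", line 6, in <module>
    print('torque',T.mean(0).round(4),'sd',T.std(0).round(4),'about box x',(T@bx).mean().round(4),'F',np.mean(F,0).round(2),o['tcp_pos'].round(1),o['gripper_width'].round(1),o['clock'],o['qpos'].round())
                                                                                                                                                  ^^^^^^^^^^^^^^^^^^^^^^^^
AttributeError: 'float' object has no attribute 'round'
```

>>> send_rows:
  plan:
    - {"translation": [0, 0, 0], "delta_rot": [7.87, -1.41, 0], "fingers": -1}
    - {"translation": [0, 0, 0], "delta_rot": [7.87, -1.41, 0], "fingers": -1}
    - {"translation": [0, 0, 0], "delta_rot": [7.87, -1.41, 0], "fingers": -1}
    - {"translation": [0, 0, 0], "delta_rot": [7.87, -1.41, 0], "fingers": -1}
    - {"translation": [0, 0, 0], "delta_rot": [0, 0, 0], "fingers": -1}
    - {"translation": [0, 0, 0], "delta_rot": [0, 0, 0], "fingers": -1}
    - {"translation": [0, 0, 0], "delta_rot": [0, 0, 0], "fingers": -1}
    - {"translation": [0, 0, 0], "delta_rot": [0, 0, 0], "fingers": -1}
    - {"translation": [0, 0, 0], "delta_rot": [0, 0, 0], "fingers": -1}
    - {"translation": [0, 0, 0], "delta_rot": [0, 0, 0], "fingers": -1}

```text
clock: 7.8
tcp_pos: [476.7, -49.8, 144.6]
tool_rot: [[0.147, 0.985, 0.091], [0.839, -0.173, 0.515], [0.523, 0.001, -0.852]]
ft_force: [-0.3, 0.2, -2.5]
gripper_width: 63.4
```

>>> send_rows:
  plan:
    - {"translation": [0, 0, 0], "delta_rot": [-7.87, 1.41, 0], "fingers": -1}
    - {"translation": [0, 0, 0], "delta_rot": [-7.87, 1.41, 0], "fingers": -1}
    - {"translation": [0, 0, 0], "delta_rot": [-7.87, 1.41, 0], "fingers": -1}
    - {"translation": [0, 0, 0], "delta_rot": [-7.87, 1.41, 0], "fingers": -1}
    - {"translation": [0, 0, 0], "delta_rot": [0, 0, 0], "fingers": -1}
    - {"translation": [0, 0, 0], "delta_rot": [0, 0, 0], "fingers": -1}
    - {"translation": [0, 0, 0], "delta_rot": [0, 0, 0], "fingers": -1}

```text
clock: 8.5
tcp_pos: [475.3, -51.3, 143.1]
tool_rot: [[0.177, 0.984, -0.001], [0.984, -0.177, 0.02], [0.02, -0.005, -1.0]]
ft_force: [-0.6, 0.4, -2.5]
gripper_width: 63.2
```

```bash
python3 m.py
```

```text
Traceback (most recent call last):
  File "m.py", line 6, in <module>
    print('torque',T.mean(0).round(4),'sd',T.std(0).round(4),'about box x',(T@bx).mean().round(4),'F',np.mean(F,0).round(2),o['tcp_pos'].round(1),o['gripper_width'].round(1),o['clock'],o['qpos'].round())
                                                                                                                                                  ^^^^^^^^^^^^^^^^^^^^^^^^
AttributeError: 'float' object has no attribute 'round'
```

```bash
sed -i "s/o\['gripper_width'\].round(1)/round(o['gripper_width'],1)/; s/o\['qpos'\].round()/W[-1][:,2].round(3)/" m.py; python3 m.py
```

```text
torque [-0.0378 -0.0218 -0.0074] sd [0.0281 0.0364 0.0288] about box x -0.0333 F [ 0.12  0.01 -2.67] [475.9 -50.7 143.2] 63.1 9.5 [-0.    0.02 -1.  ]
```

>>> send_rows:
  plan:
    - {"translation": [0, 0, 0], "delta_rot": [-7.87, 1.41, 0], "fingers": -1}
    - {"translation": [0, 0, 0], "delta_rot": [-7.87, 1.41, 0], "fingers": -1}
    - {"translation": [0, 0, 0], "delta_rot": [-7.87, 1.41, 0], "fingers": -1}
    - {"translation": [0, 0, 0], "delta_rot": [-7.87, 1.41, 0], "fingers": -1}
    - {"translation": [0, 0, 0], "delta_rot": [0, 0, 0], "fingers": -1}
    - {"translation": [0, 0, 0], "delta_rot": [0, 0, 0], "fingers": -1}
    - {"translation": [0, 0, 0], "delta_rot": [0, 0, 0], "fingers": -1}
    - {"translation": [0, 0, 0], "delta_rot": [0, 0, 0], "fingers": -1}
    - {"translation": [0, 0, 0], "delta_rot": [0, 0, 0], "fingers": -1}
    - {"translation": [0, 0, 0], "delta_rot": [0, 0, 0], "fingers": -1}

```text
clock: 10.5
tcp_pos: [475.7, -51.8, 143.4]
tool_rot: [[0.153, 0.984, -0.095], [0.847, -0.18, -0.5], [-0.509, -0.004, -0.861]]
ft_force: [0.9, 0.4, -2.7]
gripper_width: 63.2
```

>>> send_rows:
  plan:
    - {"translation": [0, 0, 0], "delta_rot": [7.87, -1.41, 0], "fingers": -1}
    - {"translation": [0, 0, 0], "delta_rot": [7.87, -1.41, 0], "fingers": -1}
    - {"translation": [0, 0, 0], "delta_rot": [7.87, -1.41, 0], "fingers": -1}
    - {"translation": [0, 0, 0], "delta_rot": [7.87, -1.41, 0], "fingers": -1}
    - {"translation": [0, 0, 0], "delta_rot": [0, 0, 0], "fingers": -1}
    - {"translation": [0, 0, 0], "delta_rot": [0, 0, 0], "fingers": -1}
    - {"translation": [0, 0, 0], "delta_rot": [0, 0, 0], "fingers": -1}

```text
clock: 11.2
tcp_pos: [475.8, -50.3, 143.1]
tool_rot: [[0.175, 0.985, -0.0], [0.984, -0.175, 0.024], [0.023, -0.005, -1.0]]
ft_force: [-0.3, -0.1, -2.3]
gripper_width: 63.0
```

```bash
python3 m.py
```

```text
torque [-0.0445 -0.0023  0.0027] sd [0.0244 0.0348 0.0246] about box x -0.0434 F [-0.22  0.19 -2.62] [475.8 -50.3 143. ] 63.0 11.7 [-0.     0.024 -1.   ]
```

>>> send_rows:
  plan:
    - {"translation": [0, 0, -35], "delta_rot": [-1.3, 0.2, 0], "fingers": -1}
    - {"translation": [0, 0, -40], "delta_rot": [0, 0, 0], "fingers": -1}
    - {"translation": [0, 0, -35], "delta_rot": [0, 0, 0], "fingers": -1}
    - {"translation": [0, 0, -15], "delta_rot": [0, 0, 0], "fingers": -1}
    - {"translation": [0, 0, -8], "delta_rot": [0, 0, 0], "fingers": -1}
    - {"translation": [0, 0, -3], "delta_rot": [0, 0, 0], "fingers": -1}
    - {"translation": [0, 0, -2], "delta_rot": [0, 0, 0], "fingers": -1}
    - {"translation": [0, 0, 0], "delta_rot": [0, 0, 0], "fingers": -1}

```text
clock: 12.5
tcp_pos: [476.5, -50.8, 5.7]
tool_rot: [[0.176, 0.984, -0.002], [0.984, -0.176, 0.002], [0.001, -0.002, -1.0]]
ft_force: [0.7, 0.5, -2.9]
gripper_width: 62.9
```

>>> send_rows:
  plan:
    - {"translation": [0, 0, -1], "delta_rot": [0, 0, 0], "fingers": -1}
    - {"translation": [0, 0, -1], "delta_rot": [0, 0, 0], "fingers": -1}
    - {"translation": [0, 0, 0], "delta_rot": [0, 0, 0], "fingers": -1}

```text
clock: 12.8
tcp_pos: [476.6, -50.9, 5.2]
tool_rot: [[0.176, 0.984, -0.001], [0.984, -0.176, 0.001], [0.001, -0.001, -1.0]]
ft_force: [-2.5, 0.2, 14.3]
gripper_width: 63.1
```

>>> send_rows:
  plan:
    - {"translation": [0, 0, 0], "delta_rot": [0, 0, 0], "fingers": 1}
    - {"translation": [0, 0, 0], "delta_rot": [0, 0, 0], "fingers": 1}
    - {"translation": [0, 0, 0], "delta_rot": [0, 0, 0], "fingers": 1}
    - {"translation": [0, 0, 20], "delta_rot": [0, 0, 0], "fingers": 1}
    - {"translation": [0, 0, 40], "delta_rot": [0, 0, 0], "fingers": 1}
    - {"translation": [0, 0, 40], "delta_rot": [0, 0, 0], "fingers": 1}
    - {"translation": [-12, -42, 0], "delta_rot": [0, 0, 0], "fingers": 1}
    - {"translation": [-13, -42, 0], "delta_rot": [0, 0, 0], "fingers": 1}
    - {"translation": [-13, -42, 0], "delta_rot": [0, 0, 0], "fingers": 1}
    - {"translation": [0, 0, 0], "delta_rot": [0, 0, 0], "fingers": 1}

```text
clock: 13.8
tcp_pos: [434.2, -183.8, 102.6]
tool_rot: [[0.188, 0.982, -0.007], [0.982, -0.188, -0.002], [-0.003, -0.007, -1.0]]
ft_force: [-0.1, 0.5, 0.8]
gripper_width: 85.5
```

```bash
python3 m.py
python3 - <<'E'
from h import *
b=snap('side','s2.png'); a=snap('top','t2.png')
b=b[130:270,180:320]; a=a[150:290,235:375]
cv2.imwrite('pics/c4.png',cv2.resize(np.hstack([a,b]),(800,400),interpolation=2))
E
```

```text
torque [-0.0015 -0.0039  0.0002] sd [0.0429 0.0243 0.0304] about box x -0.0008 F [ 0.16  0.21 -0.06] [ 438.3 -175.7  103. ] 85.2 14.3 [-0.003  0.002 -1.   ]
```

View pics/c4.png

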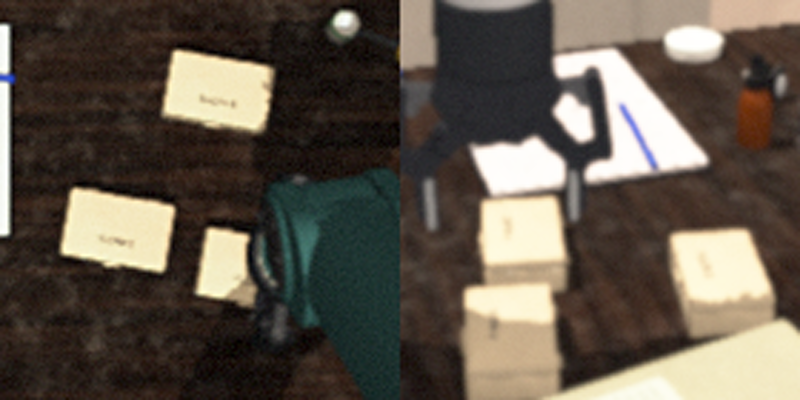

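Box L is flat and shut at (118,230) in the top half of the crop, P at (218,90), and R lies under the gripper. Descending on R, and checking L's grip offset.

>>> send_rows:
  plan:
    - {"translation": [0, 0, -40], "delta_rot": [0, 0, 0], "fingers": 1}
    - {"translation": [0, 0, -20], "delta_rot": [0, 0, 0], "fingers": 1}
    - {"translation": [0, 0, -10], "delta_rot": [0, 0, 0], "fingers": 1}
    - {"translation": [0, 0, -10], "delta_rot": [0, 0, 0], "fingers": 1}
    - {"translation": [0, 0, -10], "delta_rot": [0, 0, 0], "fingers": 1}
    - {"translation": [0, 0, -9], "delta_rot": [0, 0, 0], "fingers": 1}
    - {"translation": [0, 0, 0], "delta_rot": [0, 0, 0], "fingers": 1}

```text
clock: 15.1
tcp_pos: [437.6, -176.6, 3.3]
tool_rot: [[0.175, 0.984, -0.005], [0.984, -0.175, 0.002], [0.001, -0.005, -1.0]]
ft_force: [0.6, -0.2, -0.4]
gripper_width: 85.7
```

>>> send_rows:
  plan:
    - {"translation": [0, 0, 0], "delta_rot": [0, 0, 0], "fingers": -1}
    - {"translation": [0, 0, 0], "delta_rot": [0, 0, 0], "fingers": -1}
    - {"translation": [0, 0, 0], "delta_rot": [0, 0, 0], "fingers": -1}
    - {"translation": [0, 0, 0], "delta_rot": [0, 0, 0], "fingers": -1}
    - {"translation": [0, 0, 0], "delta_rot": [0, 0, 0], "fingers": -1}
    - {"translation": [0, 0, 0], "delta_rot": [0, 0, 0], "fingers": -1}
  newtons: 80

```text
clock: 15.7
tcp_pos: [438.1, -176.9, 4.9]
tool_rot: [[0.176, 0.984, -0.003], [0.984, -0.176, 0.001], [0.001, -0.003, -1.0]]
ft_force: [-0.6, 1.3, 5.8]
gripper_width: 62.8
```

Run:
```python
from h import *
uv=(np.array([(72,187),(176,205),(163,272),(60,257)])+.5)/2.857-.5+[235,150]
print(px2w('top',uv,31).mean(0)); print(px2w('side',(np.array([(481,200),(558,196),(568,262),(480,264)])-[400,0]+.5)/2.857-.5+[180,130],31).mean(0))
```

```text
[479.00722072 -48.12403238  31.        ]
[478.67388712 -51.72003079  31.        ]
```

>>> send_rows:
  plan:
    - {"translation": [0, 0, 20], "delta_rot": [0, 0, 0], "fingers": -1}
    - {"translation": [0, 0, 40], "delta_rot": [0, 0, 0], "fingers": -1}
    - {"translation": [0, 0, 40], "delta_rot": [0, 0, 0], "fingers": -1}
    - {"translation": [0, 0, 30], "delta_rot": [0, 0, 0], "fingers": -1}
    - {"translation": [0, 0, 10], "delta_rot": [0, 0, 0], "fingers": -1}
    - {"translation": [0, 0, 0], "delta_rot": [0, 0, 0], "fingers": -1}
    - {"translation": [0, 0, 0], "delta_rot": [0, 0, 0], "fingers": -1}

```text
clock: 16.4
tcp_pos: [436.7, -176.8, 143.0]
tool_rot: [[0.176, 0.984, -0.006], [0.984, -0.176, 0.002], [0.001, -0.006, -1.0]]
ft_force: [-0.2, -0.4, -3.1]
gripper_width: 63.2
```

```bash
python3 m.py
```

```text
torque [-0.0175 -0.0053 -0.0136] sd [0.0327 0.0148 0.0305] about box x -0.0163 F [ 0.08  0.06 -2.71] [ 437.8 -176.6  143.8] 63.4 16.9 [-0.004  0.002 -1.   ]
```

>>> send_rows:
  plan:
    - {"translation": [0, 0, 0], "delta_rot": [7.87, -1.41, 0], "fingers": -1}
    - {"translation": [0, 0, 0], "delta_rot": [7.87, -1.41, 0], "fingers": -1}
    - {"translation": [0, 0, 0], "delta_rot": [7.87, -1.41, 0], "fingers": -1}
    - {"translation": [0, 0, 0], "delta_rot": [7.87, -1.41, 0], "fingers": -1}
    - {"translation": [0, 0, 0], "delta_rot": [0, 0, 0], "fingers": -1}
    - {"translation": [0, 0, 0], "delta_rot": [0, 0, 0], "fingers": -1}
    - {"translation": [0, 0, 0], "delta_rot": [0, 0, 0], "fingers": -1}
    - {"translation": [0, 0, 0], "delta_rot": [0, 0, 0], "fingers": -1}
    - {"translation": [0, 0, 0], "delta_rot": [0, 0, 0], "fingers": -1}
    - {"translation": [0, 0, 0], "delta_rot": [0, 0, 0], "fingers": -1}

```text
clock: 17.9
tcp_pos: [438.1, -175.9, 144.5]
tool_rot: [[0.147, 0.985, 0.088], [0.837, -0.171, 0.52], [0.527, -0.002, -0.85]]
ft_force: [0.5, 1.2, -2.8]
gripper_width: 63.2
```

>>> send_rows:
  plan:
    - {"translation": [0, 0, 0], "delta_rot": [-7.87, 1.41, 0], "fingers": -1}
    - {"translation": [0, 0, 0], "delta_rot": [-7.87, 1.41, 0], "fingers": -1}
    - {"translation": [0, 0, 0], "delta_rot": [-7.87, 1.41, 0], "fingers": -1}
    - {"translation": [0, 0, 0], "delta_rot": [-7.87, 1.41, 0], "fingers": -1}
    - {"translation": [0, 0, 0], "delta_rot": [0, 0, 0], "fingers": -1}
    - {"translation": [0, 0, 0], "delta_rot": [0, 0, 0], "fingers": -1}
    - {"translation": [0, 0, 0], "delta_rot": [0, 0, 0], "fingers": -1}

```text
clock: 18.6
tcp_pos: [437.1, -177.2, 143.6]
tool_rot: [[0.177, 0.984, -0.004], [0.984, -0.177, 0.01], [0.009, -0.006, -1.0]]
ft_force: [0.2, -0.5, -2.7]
gripper_width: 63.6
```

```bash
python3 m.py
```

```text
torque [-0.019   0.0079 -0.0015] sd [0.0257 0.0321 0.0333] about box x -0.0201 F [-0.36 -0.05 -2.55] [ 437.4 -177.2  143.6] 63.4 19.1 [-0.004  0.01  -1.   ]
```

>>> send_rows:
  plan:
    - {"translation": [0, 0, 0], "delta_rot": [-7.87, 1.41, 0], "fingers": -1}
    - {"translation": [0, 0, 0], "delta_rot": [-7.87, 1.41, 0], "fingers": -1}
    - {"translation": [0, 0, 0], "delta_rot": [-7.87, 1.41, 0], "fingers": -1}
    - {"translation": [0, 0, 0], "delta_rot": [-7.87, 1.41, 0], "fingers": -1}
    - {"translation": [0, 0, 0], "delta_rot": [0, 0, 0], "fingers": -1}
    - {"translation": [0, 0, 0], "delta_rot": [0, 0, 0], "fingers": -1}
    - {"translation": [0, 0, 0], "delta_rot": [0, 0, 0], "fingers": -1}
    - {"translation": [0, 0, 0], "delta_rot": [0, 0, 0], "fingers": -1}
    - {"translation": [0, 0, 0], "delta_rot": [0, 0, 0], "fingers": -1}
    - {"translation": [0, 0, 0], "delta_rot": [0, 0, 0], "fingers": -1}

```text
clock: 20.1
tcp_pos: [436.7, -177.9, 143.2]
tool_rot: [[0.154, 0.983, -0.098], [0.85, -0.183, -0.493], [-0.503, -0.007, -0.864]]
ft_force: [-0.1, 0.6, -2.7]
gripper_width: 63.0
```

>>> send_rows:
  plan:
    - {"translation": [0, 0, 0], "delta_rot": [7.87, -1.41, 0], "fingers": -1}
    - {"translation": [0, 0, 0], "delta_rot": [7.87, -1.41, 0], "fingers": -1}
    - {"translation": [0, 0, 0], "delta_rot": [7.87, -1.41, 0], "fingers": -1}
    - {"translation": [0, 0, 0], "delta_rot": [7.87, -1.41, 0], "fingers": -1}
    - {"translation": [0, 0, 0], "delta_rot": [0, 0, 0], "fingers": -1}
    - {"translation": [0, 0, 0], "delta_rot": [0, 0, 0], "fingers": -1}
    - {"translation": [0, 0, 0], "delta_rot": [0, 0, 0], "fingers": -1}

```text
clock: 20.8
tcp_pos: [436.5, -175.9, 142.6]
tool_rot: [[0.174, 0.985, -0.007], [0.985, -0.174, 0.019], [0.018, -0.011, -1.0]]
ft_force: [0.0, 0.6, -2.5]
gripper_width: 63.1
```

```bash
python3 m.py
```

```text
torque [-0.0135 -0.0108 -0.0163] sd [0.0196 0.0216 0.0364] about box x -0.0114 F [ 0.09  0.12 -2.36] [ 436.9 -176.1  142.6] 63.4 21.3 [-0.007  0.019 -1.   ]
```

>>> send_rows:
  plan:
    - {"translation": [0, 0, -35], "delta_rot": [-1.0, 0.2, 0], "fingers": -1}
    - {"translation": [0, 0, -40], "delta_rot": [0, 0.4, 0], "fingers": -1}
    - {"translation": [0, 0, -35], "delta_rot": [0, 0, 0], "fingers": -1}
    - {"translation": [0, 0, -15], "delta_rot": [0, 0, 0], "fingers": -1}
    - {"translation": [0, 0, -8], "delta_rot": [0, 0, 0], "fingers": -1}
    - {"translation": [0, 0, -3], "delta_rot": [0, 0, 0], "fingers": -1}
    - {"translation": [0, 0, -2], "delta_rot": [0, 0, 0], "fingers": -1}
    - {"translation": [0, 0, -1], "delta_rot": [0, 0, 0], "fingers": -1}
    - {"translation": [0, 0, 0], "delta_rot": [0, 0, 0], "fingers": -1}

```text
clock: 22.2
tcp_pos: [437.2, -176.6, 5.4]
tool_rot: [[0.175, 0.984, -0.015], [0.984, -0.175, 0.001], [-0.001, -0.015, -1.0]]
ft_force: [-2.1, 1.1, 5.0]
gripper_width: 63.2
```

>>> send_rows:
  plan:
    - {"translation": [0, 0, 0], "delta_rot": [0, 0, 0], "fingers": 1}
    - {"translation": [0, 0, 0], "delta_rot": [0, 0, 0], "fingers": 1}
    - {"translation": [0, 0, 0], "delta_rot": [0, 0, 0], "fingers": 1}
    - {"translation": [0, 0, 20], "delta_rot": [0, 0, 0], "fingers": 1}
    - {"translation": [0, 0, 40], "delta_rot": [0, 0, 0], "fingers": 1}
    - {"translation": [0, 0, 40], "delta_rot": [0, -0.8, 0], "fingers": 1}
    - {"translation": [43, 7, 0], "delta_rot": [0, 0, 0], "fingers": 1}
    - {"translation": [43, 7, 0], "delta_rot": [0, 0, 0], "fingers": 1}
    - {"translation": [43, 7, 0], "delta_rot": [0, 0, 0], "fingers": 1}
    - {"translation": [43, 7, 0], "delta_rot": [0, 0, 0], "fingers": 1}

```text
clock: 23.2
tcp_pos: [610.2, -148.8, 104.1]
tool_rot: [[0.176, 0.984, -0.003], [0.984, -0.176, 0.002], [0.001, -0.003, -1.0]]
ft_force: [-0.0, -0.4, 0.8]
gripper_width: 85.3
```

>>> send_rows:
  plan:
    - {"translation": [0, 0, 0], "delta_rot": [0, 0, 0], "fingers": 1}
    - {"translation": [0, 0, 0], "delta_rot": [0, 0, 0], "fingers": 1}

```text
clock: 23.4
tcp_pos: [609.2, -148.1, 103.4]
tool_rot: [[0.175, 0.985, -0.003], [0.985, -0.175, 0.002], [0.002, -0.004, -1.0]]
ft_force: [-0.3, -0.6, -0.7]
gripper_width: 85.8
```

Run:
```python
from h import *
b=snap('side','s3.png'); a=snap('top','t3.png')
b=b[130:270,180:320]; a=a[150:290,235:375]
cv2.imwrite('pics/c5.png',cv2.resize(np.hstack([a,b]),(800,400),interpolation=2))
```

```text
(no output)
```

View pics/c5.png

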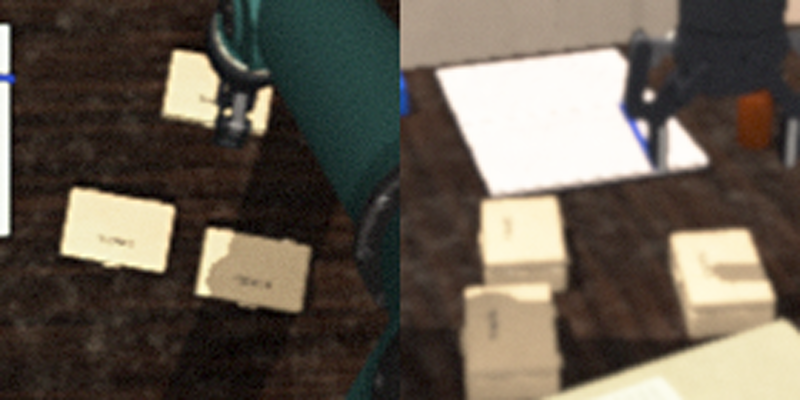

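L (118,230) and R (255,270) lie flat and shut, and the gripper is over P (218,90). I'll grip and shake P the same way.

>>> send_rows:
  plan:
    - {"translation": [0, 0, -40], "delta_rot": [0, 0, 0], "fingers": 1}
    - {"translation": [0, 0, -20], "delta_rot": [0, 0, 0], "fingers": 1}
    - {"translation": [0, 0, -10], "delta_rot": [0, 0, 0], "fingers": 1}
    - {"translation": [0, 0, -10], "delta_rot": [0, 0, 0], "fingers": 1}
    - {"translation": [0, 0, -10], "delta_rot": [0, 0, 0], "fingers": 1}
    - {"translation": [0, 0, -9], "delta_rot": [0, 0, 0], "fingers": 1}
    - {"translation": [0, 0, 0], "delta_rot": [0, 0, 0], "fingers": 1}

```text
clock: 24.2
tcp_pos: [608.1, -148.6, 3.8]
tool_rot: [[0.176, 0.984, -0.005], [0.984, -0.176, 0.002], [0.001, -0.005, -1.0]]
ft_force: [0.0, -0.7, -0.3]
gripper_width: 85.5
```

>>> send_rows:
  plan:
    - {"translation": [0, 0, 0], "delta_rot": [0, 0, 0], "fingers": -1}
    - {"translation": [0, 0, 0], "delta_rot": [0, 0, 0], "fingers": -1}
    - {"translation": [0, 0, 0], "delta_rot": [0, 0, 0], "fingers": -1}
    - {"translation": [0, 0, 0], "delta_rot": [0, 0, 0], "fingers": -1}
    - {"translation": [0, 0, 0], "delta_rot": [0, 0, 0], "fingers": -1}
    - {"translation": [0, 0, 0], "delta_rot": [0, 0, 0], "fingers": -1}
  newtons: 80

```text
clock: 24.8
tcp_pos: [609.7, -148.7, 5.7]
tool_rot: [[0.176, 0.984, -0.001], [0.984, -0.176, 0.002], [0.002, -0.002, -1.0]]
ft_force: [-0.2, -0.4, 5.8]
gripper_width: 62.8
```

>>> send_rows:
  plan:
    - {"translation": [0, 0, 20], "delta_rot": [0, 0, 0], "fingers": -1}
    - {"translation": [0, 0, 40], "delta_rot": [0, 0, 0], "fingers": -1}
    - {"translation": [0, 0, 40], "delta_rot": [0, 0, 0], "fingers": -1}
    - {"translation": [0, 0, 30], "delta_rot": [0, 0, 0], "fingers": -1}
    - {"translation": [0, 0, 10], "delta_rot": [0, 0, 0], "fingers": -1}
    - {"translation": [0, 0, 0], "delta_rot": [0, 0, 0], "fingers": -1}
    - {"translation": [0, 0, 0], "delta_rot": [0, 0, 0], "fingers": -1}

```text
clock: 25.5
tcp_pos: [607.2, -148.6, 142.9]
tool_rot: [[0.176, 0.984, -0.006], [0.984, -0.176, 0.003], [0.001, -0.007, -1.0]]
ft_force: [-0.3, -0.4, -3.1]
gripper_width: 63.2
```

```bash
python3 m.py
```

```text
torque [-0.0189 -0.0102  0.008 ] sd [0.0363 0.0265 0.0317] about box x -0.0168 F [-0.03  0.03 -2.85] [ 608.7 -148.6  144.3] 63.4 26.0 [-0.003  0.002 -1.   ]
```

>>> send_rows:
  plan:
    - {"translation": [0, 0, 0], "delta_rot": [7.87, -1.41, 0], "fingers": -1}
    - {"translation": [0, 0, 0], "delta_rot": [7.87, -1.41, 0], "fingers": -1}
    - {"translation": [0, 0, 0], "delta_rot": [7.87, -1.41, 0], "fingers": -1}
    - {"translation": [0, 0, 0], "delta_rot": [7.87, -1.41, 0], "fingers": -1}
    - {"translation": [0, 0, 0], "delta_rot": [0, 0, 0], "fingers": -1}
    - {"translation": [0, 0, 0], "delta_rot": [0, 0, 0], "fingers": -1}
    - {"translation": [0, 0, 0], "delta_rot": [0, 0, 0], "fingers": -1}
    - {"translation": [0, 0, 0], "delta_rot": [0, 0, 0], "fingers": -1}
    - {"translation": [0, 0, 0], "delta_rot": [0, 0, 0], "fingers": -1}
    - {"translation": [0, 0, 0], "delta_rot": [0, 0, 0], "fingers": -1}

```text
clock: 27.0
tcp_pos: [609.1, -147.3, 145.3]
tool_rot: [[0.146, 0.985, 0.09], [0.835, -0.171, 0.522], [0.53, -0.001, -0.848]]
ft_force: [0.5, -0.9, -3.0]
gripper_width: 62.9
```

>>> send_rows:
  plan:
    - {"translation": [0, 0, 0], "delta_rot": [-7.87, 1.41, 0], "fingers": -1}
    - {"translation": [0, 0, 0], "delta_rot": [-7.87, 1.41, 0], "fingers": -1}
    - {"translation": [0, 0, 0], "delta_rot": [-7.87, 1.41, 0], "fingers": -1}
    - {"translation": [0, 0, 0], "delta_rot": [-7.87, 1.41, 0], "fingers": -1}
    - {"translation": [0, 0, 0], "delta_rot": [0, 0, 0], "fingers": -1}
    - {"translation": [0, 0, 0], "delta_rot": [0, 0, 0], "fingers": -1}
    - {"translation": [0, 0, 0], "delta_rot": [0, 0, 0], "fingers": -1}

```text
clock: 27.7
tcp_pos: [608.2, -149.2, 144.5]
tool_rot: [[0.176, 0.984, -0.004], [0.984, -0.176, 0.002], [0.002, -0.004, -1.0]]
ft_force: [-0.3, -0.5, -3.6]
gripper_width: 62.8
```

```bash
python3 m.py
```

```text
torque [-0.0109 -0.0121  0.0115] sd [0.0222 0.0268 0.0316] about box x -0.0086 F [-0.06 -0.18 -2.88] [ 608.6 -149.   144.5] 62.8 28.2 [-0.003  0.002 -1.   ]
```

>>> send_rows:
  plan:
    - {"translation": [0, 0, 0], "delta_rot": [-7.87, 1.41, 0], "fingers": -1}
    - {"translation": [0, 0, 0], "delta_rot": [-7.87, 1.41, 0], "fingers": -1}
    - {"translation": [0, 0, 0], "delta_rot": [-7.87, 1.41, 0], "fingers": -1}
    - {"translation": [0, 0, 0], "delta_rot": [-7.87, 1.41, 0], "fingers": -1}
    - {"translation": [0, 0, 0], "delta_rot": [0, 0, 0], "fingers": -1}
    - {"translation": [0, 0, 0], "delta_rot": [0, 0, 0], "fingers": -1}
    - {"translation": [0, 0, 0], "delta_rot": [0, 0, 0], "fingers": -1}
    - {"translation": [0, 0, 0], "delta_rot": [0, 0, 0], "fingers": -1}
    - {"translation": [0, 0, 0], "delta_rot": [0, 0, 0], "fingers": -1}
    - {"translation": [0, 0, 0], "delta_rot": [0, 0, 0], "fingers": -1}

```text
clock: 29.2
tcp_pos: [608.5, -150.0, 145.0]
tool_rot: [[0.151, 0.984, -0.097], [0.836, -0.18, -0.519], [-0.528, -0.003, -0.849]]
ft_force: [-0.6, 0.3, -3.4]
gripper_width: 63.5
```

>>> send_rows:
  plan:
    - {"translation": [0, 0, 0], "delta_rot": [7.87, -1.41, 0], "fingers": -1}
    - {"translation": [0, 0, 0], "delta_rot": [7.87, -1.41, 0], "fingers": -1}
    - {"translation": [0, 0, 0], "delta_rot": [7.87, -1.41, 0], "fingers": -1}
    - {"translation": [0, 0, 0], "delta_rot": [7.87, -1.41, 0], "fingers": -1}
    - {"translation": [0, 0, 0], "delta_rot": [0, 0, 0], "fingers": -1}
    - {"translation": [0, 0, 0], "delta_rot": [0, 0, 0], "fingers": -1}
    - {"translation": [0, 0, 0], "delta_rot": [0, 0, 0], "fingers": -1}

```text
clock: 29.9
tcp_pos: [608.6, -147.8, 144.6]
tool_rot: [[0.175, 0.985, -0.004], [0.985, -0.175, 0.002], [0.001, -0.004, -1.0]]
ft_force: [-0.2, -0.1, -2.1]
gripper_width: 63.1
```

```bash
python3 m.py
```

```text
torque [-0.0053 -0.0028 -0.0117] sd [0.0365 0.0252 0.0198] about box x -0.0048 F [ 0.    0.01 -2.73] [ 608.8 -148.2  144.6] 63.3 30.4 [-0.003  0.002 -1.   ]
```

>>> send_rows:
  plan:
    - {"translation": [0, 0, 0], "delta_rot": [7.87, -1.41, 0], "fingers": -1}
    - {"translation": [0, 0, 0], "delta_rot": [7.87, -1.41, 0], "fingers": -1}
    - {"translation": [0, 0, 0], "delta_rot": [7.87, -1.41, 0], "fingers": -1}
    - {"translation": [0, 0, 0], "delta_rot": [7.87, -1.41, 0], "fingers": -1}
    - {"translation": [0, 0, 0], "delta_rot": [0, 0, 0], "fingers": -1}

```text
clock: 30.9
tcp_pos: [606.4, -158.4, 139.7]
tool_rot: [[0.162, 0.982, 0.093], [0.833, -0.187, 0.521], [0.53, -0.007, -0.848]]
ft_force: [-1.7, -1.7, -3.3]
gripper_width: 63.1
```

```bash
python3 m.py
python3 - <<'E'
from h import *
b=snap('side','s4.png'); a=snap('top','t4.png')
b=b[90:260,190:370]; a=a[130:300,225:405]
cv2.imwrite('pics/c6.png',cv2.resize(np.hstack([a,b]),(800,378),interpolation=2))
E
```

```text
torque [-0.8242  0.1572  0.0028] sd [0.0391 0.0279 0.0361] about box x -0.8386 F [ 0.11  0.15 -2.48] [ 609.1 -147.3  145.3] 63.2 31.4 [ 0.09   0.522 -0.848]
```

View pics/c6.png

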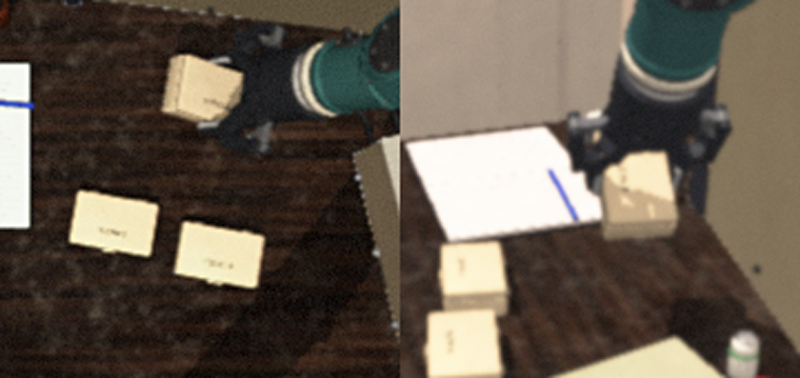

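The box really is tilted: its +y end face shows at (175,85). The tilted reading also shows that torque depends strongly on residual tilt, about 1.6 N·m/rad. I'll add that correction and take more samples.

>>> send_rows:
  plan:
    - {"translation": [0, 0, 0], "delta_rot": [-7.87, 1.41, 0], "fingers": -1}
    - {"translation": [0, 0, 0], "delta_rot": [-7.87, 1.41, 0], "fingers": -1}
    - {"translation": [0, 0, 0], "delta_rot": [-7.87, 1.41, 0], "fingers": -1}
    - {"translation": [0, 0, 0], "delta_rot": [-7.87, 1.41, 0], "fingers": -1}
    - {"translation": [0, 0, 0], "delta_rot": [0, 0, 0], "fingers": -1}
    - {"translation": [0, 0, 0], "delta_rot": [0, 0, 0], "fingers": -1}
    - {"translation": [0, 0, 0], "delta_rot": [0, 0, 0], "fingers": -1}

```text
clock: 32.2
tcp_pos: [608.1, -149.5, 144.3]
tool_rot: [[0.177, 0.984, -0.004], [0.984, -0.177, 0.003], [0.002, -0.005, -1.0]]
ft_force: [0.7, 0.1, -2.7]
gripper_width: 63.3
```

```bash
cat > m2.py <<'E'
from h import *
T=[];Z=[];F=[];J=[]
for i in range(16):
    viewer.snapshot('side'); o=telemetry.get_obs(); T.append(o['wrist_torque']);F.append(o['ft_force']);Z.append(o['tool_rot'][:,2]);J.append(o['effort'])
T=np.array(T);Z=np.array(Z);bx=np.array([.984,-.176,0]);by=np.array([.176,.984,0])
q=T@bx+1.6*(Z@by)
print('corrected about box x',q.mean().round(4),'+-',(q.std()/4).round(4),'raw',(T@bx).mean().round(4),'tilt',(Z@by).mean().round(4),'F',np.mean(F,0).round(2),o['tcp_pos'].round(1),o['clock'],'\nefforts',np.mean(J,0).round(3),np.std(J,0).round(3))
E
python3 m2.py
```

```text
corrected about box x -0.0018 +- 0.0062 raw -0.0047 tilt 0.0018 F [ 0.21 -0.01 -2.77] [ 608.8 -148.5  144.7] 33.0 
efforts [-1.8000e-01 -5.1425e+01 -3.3010e+00 -1.6080e+01 -2.0000e-03  3.0000e-03
  1.0000e-03] [0.547 0.124 0.229 0.016 0.022 0.009 0.001]
```

>>> send_rows:
  plan:
    - {"translation": [0, 0, 0], "delta_rot": [-7.87, 1.41, 0], "fingers": -1}
    - {"translation": [0, 0, 0], "delta_rot": [-7.87, 1.41, 0], "fingers": -1}
    - {"translation": [0, 0, 0], "delta_rot": [-7.87, 1.41, 0], "fingers": -1}
    - {"translation": [0, 0, 0], "delta_rot": [-7.87, 1.41, 0], "fingers": -1}
    - {"translation": [0, 0, 0], "delta_rot": [0, 0, 0], "fingers": -1}
    - {"translation": [0, 0, 0], "delta_rot": [0, 0, 0], "fingers": -1}
    - {"translation": [0, 0, 0], "delta_rot": [0, 0, 0], "fingers": -1}
    - {"translation": [0, 0, 0], "delta_rot": [0, 0, 0], "fingers": -1}
    - {"translation": [0, 0, 0], "delta_rot": [0, 0, 0], "fingers": -1}
    - {"translation": [0, 0, 0], "delta_rot": [0, 0, 0], "fingers": -1}

```text
clock: 34.0
tcp_pos: [608.5, -150.0, 145.0]
tool_rot: [[0.151, 0.984, -0.097], [0.836, -0.18, -0.519], [-0.528, -0.003, -0.849]]
ft_force: [0.1, -0.7, -2.7]
gripper_width: 62.9
```

>>> send_rows:
  plan:
    - {"translation": [0, 0, 0], "delta_rot": [7.87, -1.41, 0], "fingers": -1}
    - {"translation": [0, 0, 0], "delta_rot": [7.87, -1.41, 0], "fingers": -1}
    - {"translation": [0, 0, 0], "delta_rot": [7.87, -1.41, 0], "fingers": -1}
    - {"translation": [0, 0, 0], "delta_rot": [7.87, -1.41, 0], "fingers": -1}
    - {"translation": [0, 0, 0], "delta_rot": [0, 0, 0], "fingers": -1}
    - {"translation": [0, 0, 0], "delta_rot": [0, 0, 0], "fingers": -1}
    - {"translation": [0, 0, 0], "delta_rot": [0, 0, 0], "fingers": -1}

```text
clock: 34.7
tcp_pos: [608.6, -147.8, 144.6]
tool_rot: [[0.175, 0.985, -0.004], [0.985, -0.175, 0.002], [0.001, -0.004, -1.0]]
ft_force: [-0.1, 0.0, -2.6]
gripper_width: 63.1
```

```bash
python3 m2.py
```

```text
corrected about box x -0.0031 +- 0.0067 raw -0.0055 tilt 0.0015 F [ 0.15  0.25 -2.87] [ 608.7 -148.7  144.6] 35.5 
efforts [ 1.8800e-01 -5.1384e+01 -2.8890e+00 -1.6086e+01  5.0000e-03  3.0000e-03
 -1.0000e-03] [0.537 0.006 0.222 0.004 0.021 0.011 0.001]
```

P is clearly quiet: four level readings, all within ±0.01. R's readings wandered (-0.013, -0.004, +0.019), and the fast return to level may have thrown its puck back. I'll set P down and retest R with slow returns.

>>> send_rows:
  plan:
    - {"translation": [0, 0, -40], "delta_rot": [0, 0, 0], "fingers": -1}
    - {"translation": [0, 0, -45], "delta_rot": [0, 0, 0], "fingers": -1}
    - {"translation": [0, 0, -32], "delta_rot": [0, 0, 0], "fingers": -1}
    - {"translation": [0, 0, -12], "delta_rot": [0, 0, 0], "fingers": -1}
    - {"translation": [0, 0, -6], "delta_rot": [0, 0, 0], "fingers": -1}
    - {"translation": [0, 0, -3], "delta_rot": [0, 0, 0], "fingers": -1}
    - {"translation": [0, 0, -2], "delta_rot": [0, 0, 0], "fingers": -1}
    - {"translation": [0, 0, 0], "delta_rot": [0, 0, 0], "fingers": -1}

```text
clock: 36.3
tcp_pos: [610.1, -148.8, 6.1]
tool_rot: [[0.176, 0.984, -0.0], [0.984, -0.176, 0.002], [0.002, -0.0, -1.0]]
ft_force: [0.7, -1.0, -2.0]
gripper_width: 63.3
```

>>> send_rows:
  plan:
    - {"translation": [0, 0, -1], "delta_rot": [0, 0, 0], "fingers": -1}
    - {"translation": [0, 0, 0], "delta_rot": [0, 0, 0], "fingers": 1}
    - {"translation": [0, 0, 0], "delta_rot": [0, 0, 0], "fingers": 1}
    - {"translation": [0, 0, 0], "delta_rot": [0, 0, 0], "fingers": 1}
    - {"translation": [0, 0, 20], "delta_rot": [0, 0, 0], "fingers": 1}
    - {"translation": [0, 0, 40], "delta_rot": [0, 0, 0], "fingers": 1}
    - {"translation": [0, 0, 40], "delta_rot": [0, 0, 0], "fingers": 1}
    - {"translation": [-45, -7, 0], "delta_rot": [0, 0, 0], "fingers": 1}
    - {"translation": [-45, -7, 0], "delta_rot": [0, 0, 0], "fingers": 1}
    - {"translation": [-45, -7, 0], "delta_rot": [0, 0, 0], "fingers": 1}

```text
clock: 37.3
tcp_pos: [472.7, -169.8, 104.2]
tool_rot: [[0.175, 0.985, -0.002], [0.985, -0.175, 0.002], [0.001, -0.002, -1.0]]
ft_force: [-0.3, -0.6, -0.5]
gripper_width: 85.3
```

>>> send_rows:
  plan:
    - {"translation": [-37, -7, 0], "delta_rot": [0, 0, 0], "fingers": 1}
    - {"translation": [0, 0, -20], "delta_rot": [0, 0, 0], "fingers": 1}
    - {"translation": [0, 0, -25], "delta_rot": [0, 0, 0], "fingers": 1}
    - {"translation": [0, 0, -15], "delta_rot": [0, 0, 0], "fingers": 1}
    - {"translation": [0, 0, -15], "delta_rot": [0, 0, 0], "fingers": 1}
    - {"translation": [0, 0, -15], "delta_rot": [0, 0, 0], "fingers": 1}
    - {"translation": [0, 0, -8], "delta_rot": [0, 0, 0], "fingers": 1}

```text
clock: 38.0
tcp_pos: [436.7, -176.5, 4.7]
tool_rot: [[0.175, 0.985, -0.004], [0.985, -0.175, 0.002], [0.002, -0.004, -1.0]]
ft_force: [-0.2, 0.8, 0.7]
gripper_width: 85.2
```

>>> send_rows:
  plan:
    - {"translation": [0, 0, 0], "delta_rot": [0, 0, 0], "fingers": -1}
    - {"translation": [0, 0, 0], "delta_rot": [0, 0, 0], "fingers": -1}
    - {"translation": [0, 0, 0], "delta_rot": [0, 0, 0], "fingers": -1}
    - {"translation": [0, 0, 0], "delta_rot": [0, 0, 0], "fingers": -1}
    - {"translation": [0, 0, 0], "delta_rot": [0, 0, 0], "fingers": -1}
    - {"translation": [0, 0, 20], "delta_rot": [0, 0, 0], "fingers": -1}
    - {"translation": [0, 0, 45], "delta_rot": [0, 0, 0], "fingers": -1}
    - {"translation": [0, 0, 45], "delta_rot": [0, 0, 0], "fingers": -1}
    - {"translation": [0, 0, 30], "delta_rot": [0, 0, 0], "fingers": -1}
    - {"translation": [0, 0, 0], "delta_rot": [4, -0.7, 0], "fingers": -1}
  newtons: 80

```text
clock: 39.0
tcp_pos: [439.7, -175.1, 149.7]
tool_rot: [[0.17, 0.985, 0.017], [0.983, -0.17, 0.07], [0.072, 0.005, -0.997]]
ft_force: [0.2, -0.2, -3.4]
gripper_width: 63.2
```

>>> send_rows:
  plan:
    - {"translation": [0, 0, 0], "delta_rot": [7.87, -1.41, 0], "fingers": -1}
    - {"translation": [0, 0, 0], "delta_rot": [7.87, -1.41, 0], "fingers": -1}
    - {"translation": [0, 0, 0], "delta_rot": [7.87, -1.41, 0], "fingers": -1}
    - {"translation": [0, 0, 0], "delta_rot": [0, 0, 0], "fingers": -1}
    - {"translation": [0, 0, 0], "delta_rot": [0, 0, 0], "fingers": -1}
    - {"translation": [0, 0, 0], "delta_rot": [0, 0, 0], "fingers": -1}
    - {"translation": [0, 0, 0], "delta_rot": [0, 0, 0], "fingers": -1}
    - {"translation": [0, 0, 0], "delta_rot": [0, 0, 0], "fingers": -1}
    - {"translation": [0, 0, 0], "delta_rot": [-2, 0.36, 0], "fingers": -1}
    - {"translation": [0, 0, 0], "delta_rot": [-3, 0.54, 0], "fingers": -1}

```text
clock: 40.0
tcp_pos: [436.8, -176.7, 145.6]
tool_rot: [[0.162, 0.985, 0.065], [0.907, -0.174, 0.383], [0.389, -0.003, -0.921]]
ft_force: [-0.2, 0.3, -2.6]
gripper_width: 63.0
```

>>> send_rows:
  plan:
    - {"translation": [0, 0, 0], "delta_rot": [-4, 0.72, 0], "fingers": -1}
    - {"translation": [0, 0, 0], "delta_rot": [-4, 0.72, 0], "fingers": -1}
    - {"translation": [0, 0, 0], "delta_rot": [-4, 0.72, 0], "fingers": -1}
    - {"translation": [0, 0, 0], "delta_rot": [-4, 0.72, 0], "fingers": -1}
    - {"translation": [0, 0, 0], "delta_rot": [-3, 0.54, 0], "fingers": -1}
    - {"translation": [0, 0, 0], "delta_rot": [-2, 0.36, 0], "fingers": -1}
    - {"translation": [0, 0, 0], "delta_rot": [-1, 0.18, 0], "fingers": -1}
    - {"translation": [0, 0, 0], "delta_rot": [0, 0, 0], "fingers": -1}
    - {"translation": [0, 0, 0], "delta_rot": [0, 0, 0], "fingers": -1}

```text
clock: 40.9
tcp_pos: [436.8, -176.3, 145.8]
tool_rot: [[0.175, 0.985, -0.002], [0.984, -0.175, 0.013], [0.012, -0.004, -1.0]]
ft_force: [0.4, 0.0, -1.9]
gripper_width: 62.9
```

```bash
sed -i 's/range(16)/range(10)/;s#std()/4#std()/3#' m2.py; python3 m2.py
```

```text
corrected about box x 0.0132 +- 0.0125 raw -0.0069 tilt 0.0125 F [ 0.31 -0.23 -2.77] [ 436.7 -176.8  145.5] 41.4 
efforts [-1.5300e-01 -3.8655e+01 -2.1480e+00 -1.2307e+01 -2.7000e-02  4.0000e-03
  1.0000e-03] [0.195 0.07  0.054 0.004 0.005 0.002 0.   ]
```

>>> send_rows:
  plan:
    - {"translation": [0, 0, 0], "delta_rot": [-4, 0.7, 0], "fingers": -1}
    - {"translation": [0, 0, 0], "delta_rot": [-7.87, 1.41, 0], "fingers": -1}
    - {"translation": [0, 0, 0], "delta_rot": [-7.87, 1.41, 0], "fingers": -1}
    - {"translation": [0, 0, 0], "delta_rot": [-7.87, 1.41, 0], "fingers": -1}
    - {"translation": [0, 0, 0], "delta_rot": [0, 0, 0], "fingers": -1}
    - {"translation": [0, 0, 0], "delta_rot": [0, 0, 0], "fingers": -1}
    - {"translation": [0, 0, 0], "delta_rot": [0, 0, 0], "fingers": -1}
    - {"translation": [0, 0, 0], "delta_rot": [0, 0, 0], "fingers": -1}
    - {"translation": [0, 0, 0], "delta_rot": [0, 0, 0], "fingers": -1}
    - {"translation": [0, 0, 0], "delta_rot": [2, -0.36, 0], "fingers": -1}

```text
clock: 42.4
tcp_pos: [436.1, -176.8, 144.7]
tool_rot: [[0.161, 0.984, -0.079], [0.899, -0.179, -0.399], [-0.406, -0.006, -0.914]]
ft_force: [0.7, -0.0, -1.9]
gripper_width: 63.1
```

>>> send_rows:
  plan:
    - {"translation": [0, 0, 0], "delta_rot": [3, -0.54, 0], "fingers": -1}
    - {"translation": [0, 0, 0], "delta_rot": [4, -0.72, 0], "fingers": -1}
    - {"translation": [0, 0, 0], "delta_rot": [4, -0.72, 0], "fingers": -1}
    - {"translation": [0, 0, 0], "delta_rot": [4, -0.72, 0], "fingers": -1}
    - {"translation": [0, 0, 0], "delta_rot": [4, -0.72, 0], "fingers": -1}
    - {"translation": [0, 0, 0], "delta_rot": [3, -0.54, 0], "fingers": -1}
    - {"translation": [0, 0, 0], "delta_rot": [2, -0.36, 0], "fingers": -1}
    - {"translation": [0, 0, 0], "delta_rot": [1.2, -0.2, 0], "fingers": -1}
    - {"translation": [0, 0, 0], "delta_rot": [0, 0, 0], "fingers": -1}
    - {"translation": [0, 0, 0], "delta_rot": [0, 0, 0], "fingers": -1}

```text
clock: 43.4
tcp_pos: [435.5, -177.7, 145.1]
tool_rot: [[0.178, 0.984, -0.002], [0.984, -0.178, 0.027], [0.026, -0.007, -1.0]]
ft_force: [-0.4, 1.3, -2.3]
gripper_width: 63.0
```

```bash
sed -i 's/range(10)/range(8)/' m2.py; python3 m2.py
```

```text
corrected about box x -0.0052 +- 0.0112 raw -0.0473 tilt 0.0263 F [-0.04 -0.08 -2.86] [ 436.3 -176.2  145. ] 43.8 
efforts [ 2.5700e-01 -3.8662e+01 -1.9660e+00 -1.2274e+01 -4.2000e-02  1.8000e-02
 -1.0000e-03] [0.173 0.024 0.045 0.006 0.004 0.003 0.001]
```

R is quiet too: its small change is explained by residual tilt in both the wrist torque and joint-5 effort. That leaves L, so I'll set R down and retest L slowly.

>>> send_rows:
  plan:
    - {"translation": [0, 0, -40], "delta_rot": [-1.5, 0.3, 0], "fingers": -1}
    - {"translation": [0, 0, -45], "delta_rot": [0, 0, 0], "fingers": -1}
    - {"translation": [0, 0, -32], "delta_rot": [0, 0, 0], "fingers": -1}
    - {"translation": [0, 0, -12], "delta_rot": [0, 0, 0], "fingers": -1}
    - {"translation": [0, 0, -6], "delta_rot": [0, 0, 0], "fingers": -1}
    - {"translation": [0, 0, -3], "delta_rot": [0, 0, 0], "fingers": -1}
    - {"translation": [0, 0, -2], "delta_rot": [0, 0, 0], "fingers": -1}
    - {"translation": [0, 0, -1], "delta_rot": [0, 0, 0], "fingers": -1}
    - {"translation": [0, 0, 0], "delta_rot": [0, 0, 0], "fingers": -1}

```text
clock: 44.7
tcp_pos: [437.2, -176.8, 6.3]
tool_rot: [[0.176, 0.984, -0.004], [0.984, -0.176, 0.0], [-0.001, -0.004, -1.0]]
ft_force: [-1.2, 1.9, 8.3]
gripper_width: 63.1
```

>>> send_rows:
  plan:
    - {"translation": [0, 0, 0], "delta_rot": [0, 0, 0], "fingers": 1}
    - {"translation": [0, 0, 0], "delta_rot": [0, 0, 0], "fingers": 1}
    - {"translation": [0, 0, 0], "delta_rot": [0, 0, 0], "fingers": 1}
    - {"translation": [0, 0, 25], "delta_rot": [0, 0, 0], "fingers": 1}
    - {"translation": [0, 0, 45], "delta_rot": [0, 0, 0], "fingers": 1}
    - {"translation": [0, 0, 20], "delta_rot": [0, 0, 0], "fingers": 1}
    - {"translation": [13, 42, 0], "delta_rot": [0, 0, 0], "fingers": 1}
    - {"translation": [13, 42, 0], "delta_rot": [0, 0, 0], "fingers": 1}
    - {"translation": [13, 42, 0], "delta_rot": [0, 0, 0], "fingers": 1}
    - {"translation": [0, 0, 0], "delta_rot": [0, 0, 0], "fingers": 1}

```text
clock: 45.7
tcp_pos: [478.7, -43.2, 94.7]
tool_rot: [[0.165, 0.986, -0.002], [0.986, -0.165, 0.005], [0.005, -0.003, -1.0]]
ft_force: [0.3, -0.6, 0.9]
gripper_width: 85.8
```

>>> send_rows:
  plan:
    - {"translation": [0, 0, -20], "delta_rot": [0, 0, 0], "fingers": 1}
    - {"translation": [0, 0, -25], "delta_rot": [0, 0, 0], "fingers": 1}
    - {"translation": [0, 0, -15], "delta_rot": [0, 0, 0], "fingers": 1}
    - {"translation": [0, 0, -15], "delta_rot": [0, 0, 0], "fingers": 1}
    - {"translation": [0, 0, -12], "delta_rot": [0, 0, 0], "fingers": 1}
    - {"translation": [0, 0, -4], "delta_rot": [0, 0, 0], "fingers": 1}

```text
clock: 46.3
tcp_pos: [474.7, -50.8, 2.0]
tool_rot: [[0.176, 0.984, -0.009], [0.984, -0.176, 0.001], [-0.001, -0.009, -1.0]]
ft_force: [-1.1, 0.2, 0.2]
gripper_width: 85.3
```

>>> send_rows:
  plan:
    - {"translation": [0, 0, 1.5], "delta_rot": [0, 0, 0], "fingers": -1}
    - {"translation": [0, 0, 0], "delta_rot": [0, 0, 0], "fingers": -1}
    - {"translation": [0, 0, 0], "delta_rot": [0, 0, 0], "fingers": -1}
    - {"translation": [0, 0, 0], "delta_rot": [0, 0, 0], "fingers": -1}
    - {"translation": [0, 0, 0], "delta_rot": [0, 0, 0], "fingers": -1}
    - {"translation": [0, 0, 20], "delta_rot": [0, 0, 0], "fingers": -1}
    - {"translation": [0, 0, 45], "delta_rot": [0, 0, 0], "fingers": -1}
    - {"translation": [0, 0, 45], "delta_rot": [0, 0, 0], "fingers": -1}
    - {"translation": [0, 0, 30], "delta_rot": [0, 0, 0], "fingers": -1}
    - {"translation": [0, 0, 0], "delta_rot": [4, -0.7, 0], "fingers": -1}
  newtons: 80

```text
clock: 47.3
tcp_pos: [478.5, -47.9, 148.8]
tool_rot: [[0.169, 0.985, 0.015], [0.983, -0.17, 0.072], [0.073, 0.002, -0.997]]
ft_force: [1.5, -0.3, -3.8]
gripper_width: 63.0
```

>>> send_rows:
  plan:
    - {"translation": [0, 0, 0], "delta_rot": [7.87, -1.41, 0], "fingers": -1}
    - {"translation": [0, 0, 0], "delta_rot": [7.87, -1.41, 0], "fingers": -1}
    - {"translation": [0, 0, 0], "delta_rot": [7.87, -1.41, 0], "fingers": -1}
    - {"translation": [0, 0, 0], "delta_rot": [0, 0, 0], "fingers": -1}
    - {"translation": [0, 0, 0], "delta_rot": [0, 0, 0], "fingers": -1}
    - {"translation": [0, 0, 0], "delta_rot": [0, 0, 0], "fingers": -1}
    - {"translation": [0, 0, 0], "delta_rot": [0, 0, 0], "fingers": -1}
    - {"translation": [0, 0, 0], "delta_rot": [0, 0, 0], "fingers": -1}
    - {"translation": [0, 0, 0], "delta_rot": [-2, 0.36, 0], "fingers": -1}
    - {"translation": [0, 0, 0], "delta_rot": [-3, 0.54, 0], "fingers": -1}

```text
clock: 48.3
tcp_pos: [474.8, -49.9, 143.8]
tool_rot: [[0.162, 0.985, 0.056], [0.914, -0.171, 0.368], [0.372, -0.009, -0.928]]
ft_force: [0.6, -0.6, -2.6]
gripper_width: 63.2
```

>>> send_rows:
  plan:
    - {"translation": [0, 0, 0], "delta_rot": [-4, 0.72, 0], "fingers": -1}
    - {"translation": [0, 0, 0], "delta_rot": [-4, 0.72, 0], "fingers": -1}
    - {"translation": [0, 0, 0], "delta_rot": [-4, 0.72, 0], "fingers": -1}
    - {"translation": [0, 0, 0], "delta_rot": [-4, 0.72, 0], "fingers": -1}
    - {"translation": [0, 0, 0], "delta_rot": [-3, 0.54, 0], "fingers": -1}
    - {"translation": [0, 0, 0], "delta_rot": [-2, 0.36, 0], "fingers": -1}
    - {"translation": [0, 0, 0], "delta_rot": [-1.2, 0.2, 0], "fingers": -1}
    - {"translation": [0, 0, 0], "delta_rot": [0, 0, 0], "fingers": -1}
    - {"translation": [0, 0, 0], "delta_rot": [0, 0, 0], "fingers": -1}

```text
clock: 49.2
tcp_pos: [474.8, -49.9, 144.0]
tool_rot: [[0.175, 0.985, -0.011], [0.985, -0.175, -0.008], [-0.01, -0.01, -1.0]]
ft_force: [-1.4, 0.1, -2.9]
gripper_width: 62.8
```

```bash
sed -i 's/range(8)/range(7)/' m2.py; python3 m2.py
```

```text
corrected about box x -0.0168 +- 0.0072 raw -0.0008 tilt -0.01 F [ 0.1   0.13 -2.06] [474.7 -50.9 143.8] 49.55 
efforts [-2.7800e-01 -3.9227e+01 -1.5410e+00 -1.2298e+01  6.0000e-03  4.0000e-02
  2.0000e-03] [0.205 0.032 0.056 0.022 0.005 0.005 0.001]
```

>>> send_rows:
  plan:
    - {"translation": [0, 0, 0], "delta_rot": [-4, 0.7, 0], "fingers": -1}
    - {"translation": [0, 0, 0], "delta_rot": [-7.87, 1.41, 0], "fingers": -1}
    - {"translation": [0, 0, 0], "delta_rot": [-7.87, 1.41, 0], "fingers": -1}
    - {"translation": [0, 0, 0], "delta_rot": [-7.87, 1.41, 0], "fingers": -1}
    - {"translation": [0, 0, 0], "delta_rot": [0, 0, 0], "fingers": -1}
    - {"translation": [0, 0, 0], "delta_rot": [0, 0, 0], "fingers": -1}
    - {"translation": [0, 0, 0], "delta_rot": [0, 0, 0], "fingers": -1}
    - {"translation": [0, 0, 0], "delta_rot": [0, 0, 0], "fingers": -1}
    - {"translation": [0, 0, 0], "delta_rot": [0, 0, 0], "fingers": -1}
    - {"translation": [0, 0, 0], "delta_rot": [2, -0.36, 0], "fingers": -1}

```text
clock: 50.55
tcp_pos: [475.0, -50.2, 143.7]
tool_rot: [[0.157, 0.984, -0.088], [0.881, -0.18, -0.437], [-0.445, -0.009, -0.895]]
ft_force: [0.7, 0.3, -1.8]
gripper_width: 63.0
```

>>> send_rows:
  plan:
    - {"translation": [0, 0, 0], "delta_rot": [3, -0.54, 0], "fingers": -1}
    - {"translation": [0, 0, 0], "delta_rot": [4, -0.72, 0], "fingers": -1}
    - {"translation": [0, 0, 0], "delta_rot": [4, -0.72, 0], "fingers": -1}
    - {"translation": [0, 0, 0], "delta_rot": [4, -0.72, 0], "fingers": -1}
    - {"translation": [0, 0, 0], "delta_rot": [4, -0.72, 0], "fingers": -1}
    - {"translation": [0, 0, 0], "delta_rot": [3, -0.54, 0], "fingers": -1}
    - {"translation": [0, 0, 0], "delta_rot": [2, -0.36, 0], "fingers": -1}
    - {"translation": [0, 0, 0], "delta_rot": [1.2, -0.2, 0], "fingers": -1}
    - {"translation": [0, 0, 0], "delta_rot": [0, 0, 0], "fingers": -1}
    - {"translation": [0, 0, 0], "delta_rot": [0, 0, 0], "fingers": -1}

```text
clock: 51.55
tcp_pos: [474.5, -51.4, 144.2]
tool_rot: [[0.177, 0.984, -0.012], [0.984, -0.178, -0.016], [-0.018, -0.009, -1.0]]
ft_force: [0.3, 0.5, -1.7]
gripper_width: 63.0
```

```bash
python3 m2.py
```

```text
corrected about box x -0.0041 +- 0.0152 raw 0.024 tilt -0.0176 F [ 0.1  -0.25 -2.62] [474.9 -50.  143.9] 51.9 
efforts [ 2.6000e-01 -3.9215e+01 -1.1510e+00 -1.2242e+01  3.4000e-02  6.1000e-02
  0.0000e+00] [0.154 0.008 0.043 0.018 0.003 0.005 0.001]
```

Torque still shows no end-to-end change for any box. Before going on, I'll check offline, using the saved pictures of P tilted, whether the box tips as much as the tool does.

Run:
```python
from h import *
tcp=np.array([609.1,-147.3,145.3]); z=np.array([.09,.522,-.848]); bz=-z; bx=np.array([.984,-.175,0]); bx/=np.linalg.norm(bx); by=np.cross(bz,bx)
out=[]
for n,f,(y0,x0) in(('top','t4.png',(150,285)),('side','s4.png',(140,250))):
    im=cv2.resize(cv2.imread('pics/'+f)[y0:y0+80,x0:x0+80],None,fx=5,fy=5,interpolation=2)
    for hh,col in((0,(0,0,255)),(31,(0,200,0))):
        P=[tcp+z*5+bx*(a+1.5)+by*b+bz*hh for a,b in((-31,-49),(31,-49),(31,49),(-31,49))]
        q=((w2px(n,P)-[x0,y0]+.5)*5-.5).astype(int); cv2.polylines(im,[q],True,col,1)
    out.append(im)
cv2.imwrite('pics/c7.png',np.hstack(out))
```

```text
(no output)
```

View pics/c7.png

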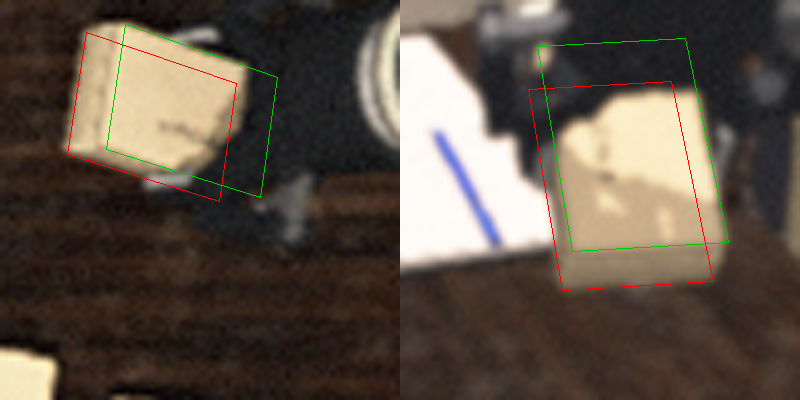

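The overlay matches: the red underside outline and green lid outline fit the box in both views, so P tips fully with the tool. Next I'll jerk L lengthwise as well, tip it further, return slowly and sample.

```bash
cat > g.py <<'E'
from h import *
import sys,json,os
n=int(sys.argv[1]) if len(sys.argv)>1 else 1
L=json.load(open('acc.json')) if os.path.exists('acc.json') and n<2 else []
for i in range(n):
    if n>1: viewer.snapshot('side')
    o=telemetry.get_obs(); z=o['tool_rot'][:,2]; by=np.array([.176,.984,0]); bx=np.array([.984,-.176,0])
    L.append(float(o['wrist_torque']@bx+1.6*z@by))
json.dump(L,open('acc.json','w')); print(len(L),np.mean(L).round(4),np.round(L,3),'tilt',(z@by).round(4),o['effort'][4:].round(3),o['clock'])
E
echo ok
```

```text
ok
```

>>> send_rows:
  plan:
    - {"translation": [8, 44, 0], "delta_rot": [0, 0, 0], "fingers": -1}
    - {"translation": [-8, -44, 0], "delta_rot": [0, 0, 0], "fingers": -1}
    - {"translation": [8, 44, 0], "delta_rot": [7.87, -1.41, 0], "fingers": -1}
    - {"translation": [-8, -44, 0], "delta_rot": [7.87, -1.41, 0], "fingers": -1}
    - {"translation": [8, 44, 0], "delta_rot": [7.87, -1.41, 0], "fingers": -1}
    - {"translation": [-8, -44, 0], "delta_rot": [7.87, -1.41, 0], "fingers": -1}
    - {"translation": [0, 0, 0], "delta_rot": [7.87, -1.41, 0], "fingers": -1}
    - {"translation": [0, 0, 0], "delta_rot": [0, 0, 0], "fingers": -1}
    - {"translation": [0, 0, 0], "delta_rot": [0, 0, 0], "fingers": -1}
    - {"translation": [0, 0, 0], "delta_rot": [0, 0, 0], "fingers": -1}

```text
clock: 52.9
tcp_pos: [480.2, -18.3, 141.2]
tool_rot: [[0.148, 0.986, 0.072], [0.826, -0.163, 0.54], [0.544, -0.02, -0.839]]
ft_force: [-0.8, 0.3, -1.9]
gripper_width: 63.0
```

>>> send_rows:
  plan:
    - {"translation": [0, 0, 0], "delta_rot": [0, 0, 0], "fingers": -1}
    - {"translation": [0, 0, 0], "delta_rot": [-3, 0.54, 0], "fingers": -1}
    - {"translation": [0, 0, 0], "delta_rot": [-6, 1.08, 0], "fingers": -1}
    - {"translation": [0, 0, 0], "delta_rot": [-6, 1.08, 0], "fingers": -1}
    - {"translation": [0, 0, 0], "delta_rot": [-6, 1.08, 0], "fingers": -1}
    - {"translation": [0, 0, 0], "delta_rot": [-6, 1.08, 0], "fingers": -1}
    - {"translation": [0, 0, 0], "delta_rot": [-5, 0.9, 0], "fingers": -1}
    - {"translation": [0, 0, 0], "delta_rot": [-4, 0.72, 0], "fingers": -1}
    - {"translation": [0, 0, 0], "delta_rot": [-2.2, 0.4, 0], "fingers": -1}
    - {"translation": [0, 0, 0], "delta_rot": [0, 0, 0], "fingers": -1}

```text
clock: 53.9
tcp_pos: [480.9, -14.2, 142.1]
tool_rot: [[0.168, 0.985, -0.038], [0.981, -0.171, -0.095], [-0.1, -0.021, -0.995]]
ft_force: [0.1, -0.3, -2.2]
gripper_width: 63.0
```

```bash
python3 g.py 3
```

```text
3 -0.0365 [ 0.003 -0.041 -0.072] tilt -0.1003 [0.137 0.241 0.001] 54.05
```

>>> send_rows:
  plan:
    - {"translation": [0, 0, 0], "delta_rot": [0, 0, 0], "fingers": -1}

```text
clock: 54.15
tcp_pos: [479.9, -19.5, 141.2]
tool_rot: [[0.178, 0.983, -0.041], [0.979, -0.181, -0.095], [-0.101, -0.024, -0.995]]
ft_force: [0.4, -0.1, -2.2]
gripper_width: 63.5
```

```bash
python3 g.py
```

```text
4 -0.0384 [ 0.003 -0.041 -0.072 -0.044] tilt -0.1006 [0.142 0.26  0.003] 54.15
```

>>> send_rows:
  plan:
    - {"translation": [0, 0, 0], "delta_rot": [0, 0, 0], "fingers": -1}

```text
clock: 54.25
tcp_pos: [479.9, -19.9, 141.0]
tool_rot: [[0.179, 0.983, -0.042], [0.979, -0.182, -0.095], [-0.101, -0.024, -0.995]]
ft_force: [-0.1, 0.6, -3.2]
gripper_width: 63.3
```

```bash
python3 g.py
```

```text
5 -0.0249 [ 0.003 -0.041 -0.072 -0.044  0.029] tilt -0.1007 [0.15  0.271 0.002] 54.25
```

>>> send_rows:
  plan:
    - {"translation": [0, 0, 0], "delta_rot": [0, 0, 0], "fingers": -1}

```text
clock: 54.35
tcp_pos: [480.0, -19.9, 140.9]
tool_rot: [[0.179, 0.983, -0.042], [0.979, -0.182, -0.095], [-0.101, -0.024, -0.995]]
ft_force: [-0.2, -0.2, -1.3]
gripper_width: 63.5
```

```bash
python3 g.py
```

```text
6 -0.0173 [ 0.003 -0.041 -0.072 -0.044  0.029  0.021] tilt -0.1008 [0.156 0.275 0.001] 54.35
```

L stays quiet after jerking and a 45° tip. I'll set it down and test R again with a lighter grip and a longer tip, in case the firm squeeze was holding the puck.

>>> send_rows:
  plan:
    - {"translation": [-4, -30, 0], "delta_rot": [5.45, -2.4, 0], "fingers": -1}
    - {"translation": [0, 0, -40], "delta_rot": [0, 0, 0], "fingers": -1}
    - {"translation": [0, 0, -45], "delta_rot": [0, 0, 0], "fingers": -1}
    - {"translation": [0, 0, -30], "delta_rot": [0, 0, 0], "fingers": -1}
    - {"translation": [0, 0, -12], "delta_rot": [0, 0, 0], "fingers": -1}
    - {"translation": [0, 0, -5], "delta_rot": [0, 0, 0], "fingers": -1}
    - {"translation": [0, 0, -3], "delta_rot": [0, 0, 0], "fingers": -1}
    - {"translation": [0, 0, 0], "delta_rot": [0, 0, 0], "fingers": -1}

```text
clock: 55.15
tcp_pos: [477.1, -48.3, 6.7]
tool_rot: [[0.179, 0.984, 0.001], [0.984, -0.179, -0.002], [-0.002, 0.001, -1.0]]
ft_force: [0.4, 0.2, -2.1]
gripper_width: 63.4
```

>>> send_rows:
  plan:
    - {"translation": [0, 0, -2], "delta_rot": [0, 0, 0], "fingers": -1}
    - {"translation": [0, 0, 0], "delta_rot": [0, 0, 0], "fingers": 1}
    - {"translation": [0, 0, 0], "delta_rot": [0, 0, 0], "fingers": 1}
    - {"translation": [0, 0, 20], "delta_rot": [0, 0, 0], "fingers": 1}
    - {"translation": [0, 0, 45], "delta_rot": [0, 0, 0], "fingers": 1}
    - {"translation": [-8, -26, 15], "delta_rot": [0, 0, 0], "fingers": 1}
    - {"translation": [-14, -45, 0], "delta_rot": [0, 0, 0], "fingers": 1}
    - {"translation": [-13, -43, 0], "delta_rot": [0, 0, 0], "fingers": 1}
    - {"translation": [-5, -15, 0], "delta_rot": [0, 0, 0], "fingers": 1}
    - {"translation": [0, 0, -20], "delta_rot": [0, 0, 0], "fingers": 1}

```text
clock: 56.15
tcp_pos: [436.4, -182.1, 65.7]
tool_rot: [[0.186, 0.982, 0.004], [0.982, -0.186, -0.006], [-0.005, 0.005, -1.0]]
ft_force: [0.4, -0.2, -0.2]
gripper_width: 85.0
```

>>> send_rows:
  plan:
    - {"translation": [0, 0, -25], "delta_rot": [0, 0, 0], "fingers": 1}
    - {"translation": [0, 0, -20], "delta_rot": [0, 0, 0], "fingers": 1}
    - {"translation": [0, 0, -15], "delta_rot": [0, 0, 0], "fingers": 1}
    - {"translation": [0, 0, 0], "delta_rot": [0, 0, 0], "fingers": -1}
    - {"translation": [0, 0, 0], "delta_rot": [0, 0, 0], "fingers": -1}
    - {"translation": [0, 0, 0], "delta_rot": [0, 0, 0], "fingers": -1}
    - {"translation": [0, 0, 0], "delta_rot": [0, 0, 0], "fingers": -1}
  newtons: 35

```text
clock: 56.85
tcp_pos: [436.4, -177.6, 4.6]
tool_rot: [[0.179, 0.984, 0.0], [0.984, -0.179, -0.002], [-0.002, 0.001, -1.0]]
ft_force: [0.3, 0.5, -2.8]
gripper_width: 64.8
```

>>> send_rows:
  plan:
    - {"translation": [0, 0, 0], "delta_rot": [0, 0, 0], "fingers": -1}
    - {"translation": [0, 0, 25], "delta_rot": [0, 0, 0], "fingers": -1}
    - {"translation": [0, 0, 45], "delta_rot": [0, 0, 0], "fingers": -1}
    - {"translation": [20, 0, 40], "delta_rot": [0, 0, 0], "fingers": -1}
    - {"translation": [40, 0, 20], "delta_rot": [4, -0.7, 0], "fingers": -1}
    - {"translation": [20, 0, 0], "delta_rot": [7.87, -1.41, 0], "fingers": -1}
    - {"translation": [0, 0, 0], "delta_rot": [7.87, -1.41, 0], "fingers": -1}
    - {"translation": [0, 0, 0], "delta_rot": [7.87, -1.41, 0], "fingers": -1}
    - {"translation": [0, 0, 0], "delta_rot": [4, -0.7, 0], "fingers": -1}
    - {"translation": [0, 0, 0], "delta_rot": [0, 0, 0], "fingers": -1}

```text
clock: 57.85
tcp_pos: [514.3, -182.1, 131.5]
tool_rot: [[0.161, 0.983, 0.094], [0.833, -0.186, 0.521], [0.53, -0.005, -0.848]]
ft_force: [-0.6, -0.3, -2.9]
gripper_width: 64.3
```

>>> send_rows:
  plan:
    - {"translation": [0, 0, 0], "delta_rot": [0, 0, 0], "fingers": -1}
    - {"translation": [0, 0, 0], "delta_rot": [0, 0, 0], "fingers": -1}
    - {"translation": [0, 0, 0], "delta_rot": [0, 0, 0], "fingers": -1}
    - {"translation": [0, 0, 0], "delta_rot": [0, 0, 0], "fingers": -1}
    - {"translation": [0, 0, 0], "delta_rot": [-4, 0.7, 0], "fingers": -1}
    - {"translation": [0, 0, 0], "delta_rot": [-6, 1.07, 0], "fingers": -1}
    - {"translation": [0, 0, 0], "delta_rot": [-7, 1.25, 0], "fingers": -1}
    - {"translation": [0, 0, 0], "delta_rot": [-7, 1.25, 0], "fingers": -1}
    - {"translation": [0, 0, 0], "delta_rot": [-5, 0.9, 0], "fingers": -1}
    - {"translation": [0, 0, 0], "delta_rot": [-2.6, 0.5, 0], "fingers": -1}

```text
clock: 58.85
tcp_pos: [517.3, -173.5, 135.3]
tool_rot: [[0.173, 0.985, 0.0], [0.985, -0.173, -0.004], [-0.004, 0.001, -1.0]]
ft_force: [-0.6, -0.2, -3.7]
gripper_width: 64.3
```

>>> send_rows:
  plan:
    - {"translation": [0, 0, 0], "delta_rot": [0, 0, 0], "fingers": -1}
    - {"translation": [0, 0, 0], "delta_rot": [0, 0, 0], "fingers": -1}

```text
clock: 59.05
tcp_pos: [516.4, -176.3, 134.2]
tool_rot: [[0.177, 0.984, -0.001], [0.984, -0.177, -0.001], [-0.002, -0.001, -1.0]]
ft_force: [0.4, -1.2, -2.4]
gripper_width: 64.3
```

```bash
python3 g.py 3
```

```text
3 -0.0099 [ 0.008 -0.024 -0.014] tilt -0.0018 [-0.017 -0.005  0.004] 59.2
```

>>> send_rows:
  plan:
    - {"translation": [0, 0, 0], "delta_rot": [0, 0, 0], "fingers": -1}

```text
clock: 59.3
tcp_pos: [515.8, -178.6, 133.6]
tool_rot: [[0.181, 0.983, -0.002], [0.983, -0.181, -0.002], [-0.002, -0.002, -1.0]]
ft_force: [-0.3, 0.2, -2.8]
gripper_width: 64.4
```

```bash
python3 g.py
```

```text
4 -0.0172 [ 0.008 -0.024 -0.014 -0.039] tilt -0.0018 [-0.004  0.     0.003] 59.3
```

>>> send_rows:
  plan:
    - {"translation": [0, 0, 0], "delta_rot": [0, 0, 0], "fingers": -1}

```text
clock: 59.4
tcp_pos: [515.9, -178.4, 133.7]
tool_rot: [[0.181, 0.983, -0.002], [0.983, -0.181, -0.002], [-0.002, -0.001, -1.0]]
ft_force: [-0.7, -0.0, -3.0]
gripper_width: 64.1
```

```bash
python3 g.py
```

```text
5 -0.0208 [ 0.008 -0.024 -0.014 -0.039 -0.035] tilt -0.0019 [0.004 0.003 0.002] 59.4
```

R reads quiet again: after the + tip it gives -0.02, where a moved puck would give about +0.035. P hasn't been tried with a slow return or a light grip, so I'll set R down and take P.

>>> send_rows:
  plan:
    - {"translation": [-25, 0, -40], "delta_rot": [0, 0, 0], "fingers": -1}
    - {"translation": [-20, 0, -44], "delta_rot": [0, 0, 0], "fingers": -1}
    - {"translation": [0, 0, -25], "delta_rot": [0, 0, 0], "fingers": -1}
    - {"translation": [0, 0, -12], "delta_rot": [0, 0, 0], "fingers": -1}
    - {"translation": [0, 0, -5], "delta_rot": [0, 0, 0], "fingers": -1}
    - {"translation": [0, 0, -3], "delta_rot": [0, 0, 0], "fingers": -1}
    - {"translation": [0, 0, 0], "delta_rot": [0, 0, 0], "fingers": -1}

```text
clock: 60.1
tcp_pos: [472.7, -177.7, 5.5]
tool_rot: [[0.179, 0.984, 0.001], [0.984, -0.179, -0.002], [-0.002, 0.001, -1.0]]
ft_force: [0.6, 0.5, -2.3]
gripper_width: 64.6
```

>>> send_rows:
  plan:
    - {"translation": [0, 0, -1.5], "delta_rot": [0, 0, 0], "fingers": -1}
    - {"translation": [0, 0, 0], "delta_rot": [0, 0, 0], "fingers": 1}
    - {"translation": [0, 0, 0], "delta_rot": [0, 0, 0], "fingers": 1}
    - {"translation": [0, 0, 20], "delta_rot": [0, 0, 0], "fingers": 1}
    - {"translation": [0, 0, 45], "delta_rot": [0, 0, 0], "fingers": 1}
    - {"translation": [30, 6, 10], "delta_rot": [0, 0, 0], "fingers": 1}
    - {"translation": [45, 10, 0], "delta_rot": [0, 0, 0], "fingers": 1}
    - {"translation": [45, 10, 0], "delta_rot": [0, 0, 0], "fingers": 1}
    - {"translation": [16, 3, 0], "delta_rot": [0, 0, 0], "fingers": 1}
    - {"translation": [0, 0, -15], "delta_rot": [0, 0, 0], "fingers": 1}

```text
clock: 61.1
tcp_pos: [613.0, -147.2, 65.6]
tool_rot: [[0.177, 0.984, 0.008], [0.984, -0.177, -0.002], [-0.001, 0.008, -1.0]]
ft_force: [0.0, 0.1, 0.2]
gripper_width: 85.0
```

>>> send_rows:
  plan:
    - {"translation": [0, 0, -25], "delta_rot": [0, 0, 0], "fingers": 1}
    - {"translation": [0, 0, -20], "delta_rot": [0, 0, 0], "fingers": 1}
    - {"translation": [0, 0, -14], "delta_rot": [0, 0, 0], "fingers": 1}
    - {"translation": [0, 0, 0], "delta_rot": [0, 0, 0], "fingers": -1}
    - {"translation": [0, 0, 0], "delta_rot": [0, 0, 0], "fingers": -1}
    - {"translation": [0, 0, 0], "delta_rot": [0, 0, 0], "fingers": -1}
    - {"translation": [0, 0, 0], "delta_rot": [0, 0, 0], "fingers": -1}
    - {"translation": [0, 0, 0], "delta_rot": [0, 0, 0], "fingers": -1}
  newtons: 35

```text
clock: 61.9
tcp_pos: [606.7, -148.4, 4.7]
tool_rot: [[0.179, 0.984, -0.002], [0.984, -0.179, -0.002], [-0.002, -0.002, -1.0]]
ft_force: [0.2, -0.2, -2.2]
gripper_width: 64.6
```

>>> send_rows:
  plan:
    - {"translation": [0, 0, 25], "delta_rot": [0, 0, 0], "fingers": -1}
    - {"translation": [0, 0, 45], "delta_rot": [0, 0, 0], "fingers": -1}
    - {"translation": [0, 0, 45], "delta_rot": [7.87, -1.41, 0], "fingers": -1}
    - {"translation": [0, 0, 35], "delta_rot": [7.87, -1.41, 0], "fingers": -1}
    - {"translation": [0, 0, 0], "delta_rot": [7.87, -1.41, 0], "fingers": -1}
    - {"translation": [0, 0, 0], "delta_rot": [7.87, -1.41, 0], "fingers": -1}
    - {"translation": [0, 0, 0], "delta_rot": [0, 0, 0], "fingers": -1}
    - {"translation": [0, 0, 0], "delta_rot": [0, 0, 0], "fingers": -1}
    - {"translation": [0, 0, 0], "delta_rot": [0, 0, 0], "fingers": -1}
    - {"translation": [0, 0, 0], "delta_rot": [0, 0, 0], "fingers": -1}

```text
clock: 62.9
tcp_pos: [607.6, -145.6, 155.3]
tool_rot: [[0.148, 0.985, 0.09], [0.837, -0.174, 0.519], [0.527, -0.001, -0.85]]
ft_force: [-0.3, 0.4, -2.5]
gripper_width: 64.8
```

>>> send_rows:
  plan:
    - {"translation": [0, 0, 0], "delta_rot": [-3.87, 0.69, 0], "fingers": -1}
    - {"translation": [0, 0, 0], "delta_rot": [-6, 1.08, 0], "fingers": -1}
    - {"translation": [0, 0, 0], "delta_rot": [-6, 1.08, 0], "fingers": -1}
    - {"translation": [0, 0, 0], "delta_rot": [-6, 1.08, 0], "fingers": -1}
    - {"translation": [0, 0, 0], "delta_rot": [-5, 0.9, 0], "fingers": -1}
    - {"translation": [0, 0, 0], "delta_rot": [-3, 0.54, 0], "fingers": -1}
    - {"translation": [0, 0, 0], "delta_rot": [-1.6, 0.27, 0], "fingers": -1}
    - {"translation": [0, 0, 0], "delta_rot": [0, 0, 0], "fingers": -1}
    - {"translation": [0, 0, 0], "delta_rot": [0, 0, 0], "fingers": -1}

```text
clock: 63.8
tcp_pos: [607.1, -148.1, 154.5]
tool_rot: [[0.178, 0.984, -0.002], [0.984, -0.178, -0.002], [-0.002, -0.001, -1.0]]
ft_force: [0.0, -0.0, -2.4]
gripper_width: 64.1
```

```bash
rm acc.json; python3 g.py
```

```text
1 -0.0482 [-0.048] tilt -0.0019 [-0.026 -0.013 -0.006] 63.8
```

>>> send_rows:
  plan:
    - {"translation": [0, 0, 0], "delta_rot": [0, 0, 0], "fingers": -1}

```text
clock: 63.9
tcp_pos: [606.8, -149.6, 154.2]
tool_rot: [[0.181, 0.984, -0.002], [0.984, -0.181, -0.002], [-0.002, -0.002, -1.0]]
ft_force: [-0.3, -0.0, -1.6]
gripper_width: 64.9
```

```bash
python3 g.py
```

```text
2 -0.0407 [-0.048 -0.033] tilt -0.0021 [-0.006 -0.001  0.002] 63.9
```

>>> send_rows:
  plan:
    - {"translation": [0, 0, 0], "delta_rot": [0, 0, 0], "fingers": -1}

```text
clock: 64.0
tcp_pos: [606.8, -149.9, 154.1]
tool_rot: [[0.181, 0.983, -0.002], [0.983, -0.181, -0.002], [-0.002, -0.002, -1.0]]
ft_force: [-0.2, 0.1, -3.2]
gripper_width: 64.4
```

```bash
python3 g.py
```

```text
3 -0.0219 [-0.048 -0.033  0.016] tilt -0.002 [0.015 0.009 0.002] 64.0
```

>>> send_rows:
  plan:
    - {"translation": [0, 0, 0], "delta_rot": [0, 0, 0], "fingers": -1}

```text
clock: 64.1
tcp_pos: [606.9, -149.6, 154.1]
tool_rot: [[0.181, 0.983, -0.002], [0.983, -0.181, -0.002], [-0.002, -0.002, -1.0]]
ft_force: [-0.3, 0.2, -2.4]
gripper_width: 64.0
```

```bash
python3 g.py
```

```text
4 -0.0063 [-0.048 -0.033  0.016  0.041] tilt -0.0019 [0.027 0.012 0.001] 64.1
```

>>> send_rows:
  plan:
    - {"translation": [-4, 30, 0], "delta_rot": [-7.87, 1.41, 0], "fingers": -1}
    - {"translation": [-4, 45, 0], "delta_rot": [-7.87, 1.41, 0], "fingers": -1}
    - {"translation": [-4, 45, 0], "delta_rot": [-7.87, 1.41, 0], "fingers": -1}
    - {"translation": [-4, 45, 0], "delta_rot": [-7.87, 1.41, 0], "fingers": -1}
    - {"translation": [-4, 45, 0], "delta_rot": [0, 0, 0], "fingers": -1}
    - {"translation": [-4, 45, 0], "delta_rot": [0, 0, 0], "fingers": -1}
    - {"translation": [-4, 45, 0], "delta_rot": [0, 0, 0], "fingers": -1}
    - {"translation": [0, 35, 0], "delta_rot": [0, 0, 0], "fingers": -1}
    - {"translation": [0, 15, 0], "delta_rot": [4, -0.7, 0], "fingers": -1}
    - {"translation": [0, 0, 0], "delta_rot": [7, -1.26, 0], "fingers": -1}

```text
clock: 65.1
tcp_pos: [579.6, 204.1, 152.1]
tool_rot: [[0.159, 0.985, -0.06], [0.933, -0.17, -0.317], [-0.323, -0.005, -0.946]]
ft_force: [-0.1, 0.6, -2.2]
gripper_width: 64.0
```

>>> send_rows:
  plan:
    - {"translation": [0, 0, 0], "delta_rot": [7, -1.26, 0], "fingers": -1}
    - {"translation": [0, 0, 0], "delta_rot": [7, -1.26, 0], "fingers": -1}
    - {"translation": [0, 0, 0], "delta_rot": [4, -0.7, 0], "fingers": -1}
    - {"translation": [0, 0, 0], "delta_rot": [2.4, -0.4, 0], "fingers": -1}
    - {"translation": [0, 0, 0], "delta_rot": [0, 0, 0], "fingers": -1}
    - {"translation": [0, 0, 0], "delta_rot": [0, 0, 0], "fingers": -1}
    - {"translation": [0, 0, 0], "delta_rot": [0, 0, 0], "fingers": -1}

```text
clock: 65.8
tcp_pos: [579.9, 195.7, 153.7]
tool_rot: [[0.177, 0.984, -0.002], [0.984, -0.177, 0.023], [0.022, -0.006, -1.0]]
ft_force: [-0.1, -0.2, -3.1]
gripper_width: 64.7
```

```bash
rm acc.json; python3 g.py
```

```text
1 -0.0794 [-0.079] tilt 0.022 [-0.029 -0.05  -0.002] 65.8
```

>>> send_rows:
  plan:
    - {"translation": [0, 0, 0], "delta_rot": [0, 0, 0], "fingers": -1}
    - {"translation": [0, 0, 0], "delta_rot": [0, 0, 0], "fingers": -1}

```text
clock: 66.0
tcp_pos: [579.7, 195.6, 153.6]
tool_rot: [[0.177, 0.984, -0.002], [0.984, -0.177, 0.022], [0.022, -0.006, -1.0]]
ft_force: [0.1, -0.9, -2.7]
gripper_width: 64.2
```

```bash
python3 g.py
```

```text
2 -0.0791 [-0.079 -0.079] tilt 0.0217 [-0.053 -0.079 -0.001] 66.0
```

>>> send_rows:
  plan:
    - {"translation": [0, 0, 0], "delta_rot": [0, 0, 0], "fingers": -1}

```text
clock: 66.1
tcp_pos: [579.7, 195.3, 153.6]
tool_rot: [[0.177, 0.984, -0.002], [0.984, -0.177, 0.022], [0.022, -0.006, -1.0]]
ft_force: [0.3, -0.2, -3.7]
gripper_width: 64.6
```

```bash
python3 g.py
python3 - <<'E'
from h import *
o=telemetry.get_obs(); print(o['tcp_pos'],o['qvel'].round(2),o['gripper_width'],o['ft_force'],job.job_done())
E
```

```text
3 -0.067 [-0.079 -0.079 -0.043] tilt 0.0216 [-0.057 -0.082 -0.   ] 66.1
the job is handed in; nothing more can be done
[579.65512492 195.29049363 153.62817069] [ 0.31 -0.08 -0.01  0.26 -0.03 -0.07  0.  ] 64.63528058694142 [ 0.29933544 -0.17840374 -3.66995966] None
```

I handed the job in at 66.1 s holding the box farthest from the robot over the notebook. I'm not certain it is the one that rattles.

- **Lid:** I pressed the ajar lid (the box nearest the notebook) shut with 17 N. A picture afterwards showed it level.
- **Shaking:** I tipped all three boxes end to end both ways. The other two went back onto the desk, but I took no picture after their last placing. The one near the robot now stands about 35 mm farther from the robot than where it started.
- **Finish:** The held box is level to about 0.02 rad. Its underside is about 149 mm above the desk and roughly 6 mm from the notebook's middle. The grip command is 35 N at 64.6 mm opening, and the arm was practically still.
- **Finding the rattle:** A moved puck should shift the wrist torque by about 0.035 N·m each way from level.
    - **First shakes:** none of the three boxes showed this, including the one I finally held, whose more precise readings were all near zero.
    - **Repeats:** I repeated the other two with slow returns. They still showed no shift, except that one set on the near box was unclear.
    - **Held box, last shake:** readings were mixed after the first tip (the last two of four averaged about +0.03) and about −0.07 after the opposite tip. That fits a puck running to each end, but it rests on only a few noisy samples and disagrees with this box's earlier readings.

I chose the held box mostly by elimination, with those last readings as weak support.

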